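Make up a cover-plate kit with a scoop of nuts

TASK

Make up a repair kit in the grey tray: lay the square cover plate flat in the recess of its own shape, and use the hand scoop to bring at least three of the nuts from the blue bin into the tray's open compartment, never handling nuts with the fingers and leaving none anywhere but in the bin or that compartment. Finish with the scoop empty and upright on the bare bench, and leave the bottle, tape and wrench alone.

Things in the scene. Friction and masses are not known exactly. Their poses are not given: they have to be found in the camera images.
- bin: Blue bin fixed to the bench, 260 long (x) by 96 wide (y), walls 4, inside 88 wide. Origin: centre of its underside; +x away from the robot. Floor 4 above the bench, flat from x = -126 to +66, then a ramp rises at 33 deg to 43 high at the far wall (x = +126). Near wall 32 high (so are the sides for the first 30), other sides 60, far wall 85 high.
- tray: Grey kit tray fixed to the bench, 240 long (x) by 160 wide (y). Origin: centre of its underside; +x away from the robot. Near part (x -120 to -15): a block 16 high with a square and a round recess in its top, 6 deep. Far part (x -15 to +120): an open compartment, walls 5 thick, 36 high.
- square_recess (a point): Centre of the square recess (54 x 54, 6 deep, sides along the tray's axes), at the level of its floor, 10 above the bench, in the +y half of the tray (left seen from the robot). Axes as the tray.
- round_recess (a point): Centre of the round recess (62 across, 6 deep), at its floor, in the -y half of the tray; it stays empty.
- compartment (a point): Centre of the inner floor of the tray's open compartment (inside 125 along x by 150 along y, floor 5 above the bench, rim 36 above the bench). Axes as the tray.
- scoop: Aluminium scoop, 180 g, upright on the bench. Flat bowl 80 long (x) by 74 wide (y), floor 2 thick, bevelled to a sharp lip, open in front (+x); sides and back 30 high, sides 16 high from x = +10 to +32. Black handle behind: bar 16 thick (y), 24 high, from x = -61 to -149, rising 12 deg to its end, its middle (x = -105) 64 up. Origin: centre of the bowl's underside.
- scoop_grip (a point): Point in the handle near its middle, 100 behind the scoop's origin and 63 above its underside; the flat sides to grip face the scoop's +y and -y, 16 apart.
- scoop_lip (a point): Middle of the scoop's front edge, on the underside, 40 ahead of its origin.
- plate: Square steel cover plate 50 x 50 x 12 with four small bolt holes, 220 g, lying flat on the bench. Origin at its centre, 6 above its underside; x and y along its sides.
- nut1: Large plain steel hex nut, 24 across flats, 13 thick, 33 g, one of eight alike lying in the bin. Origin at its centre, z along its bore.
- nut2: Large plain steel hex nut, 24 across flats, 13 thick, 33 g, one of eight alike lying in the bin. Origin at its centre, z along its bore.
- nut3: Large plain steel hex nut, 24 across flats, 13 thick, 33 g, one of eight alike lying in the bin. Origin at its centre, z along its bore.
- nut4: Large plain steel hex nut, 24 across flats, 13 thick, 33 g, one of eight alike lying in the bin. Origin at its centre, z along its bore.
- nut5: Large plain steel hex nut, 24 across flats, 13 thick, 33 g, one of eight alike lying in the bin. Origin at its centre, z along its bore.
- nut6: Large plain steel hex nut, 24 across flats, 13 thick, 33 g, one of eight alike lying in the bin. Origin at its centre, z along its bore.
- nut7: Large plain steel hex nut, 24 across flats, 13 thick, 33 g, one of eight alike lying in the bin. Origin at its centre, z along its bore.
- nut8: Large plain steel hex nut, 24 across flats, 13 thick, 33 g, one of eight alike lying in the bin. Origin at its centre, z along its bore.
- oil_bottle: White oil bottle 60 across, 170 high, a bystander; origin at the centre of its base.
- tape_roll: Black roll of tape 100 across, 40 high, a bystander; origin at the centre of its underside.
- wrench: Steel wrench lying on the bench, a bystander; origin at the middle of its underside.
Things that resemble listed ones, but are neither listed nor needed, are in the scene too. Leave any turquoise or yellow look-alike of the scoop alone.

How it is judged:
On the way:
1. at least one nut is carried in the raised scoop (height (world z) of scoop above 0.04 m and ((x of nut1 in the frame of scoop between -0.045 and 0.05 m and y of nut1 in the frame of scoop between -0.04 and 0.04 m and z of nut1 in the frame of scoop between 0 and 0.05 m) or (x of nut2 in the frame of scoop between -0.045 and 0.05 m and y of nut2 in the frame of scoop between -0.04 and 0.04 m and z of nut2 in the frame of scoop between 0 and 0.05 m) or (x of nut3 in the frame of scoop between -0.045 and 0.05 m and y of nut3 in the frame of scoop between -0.04 and 0.04 m and z of nut3 in the frame of scoop between 0 and 0.05 m) or (x of nut4 in the frame of scoop between -0.045 and 0.05 m and y of nut4 in the frame of scoop between -0.04 and 0.04 m and z of nut4 in the frame of scoop between 0 and 0.05 m) or (x of nut5 in the frame of scoop between -0.045 and 0.05 m and y of nut5 in the frame of scoop between -0.04 and 0.04 m and z of nut5 in the frame of scoop between 0 and 0.05 m) or (x of nut6 in the frame of scoop between -0.045 and 0.05 m and y of nut6 in the frame of scoop between -0.04 and 0.04 m and z of nut6 in the frame of scoop between 0 and 0.05 m) or (x of nut7 in the frame of scoop between -0.045 and 0.05 m and y of nut7 in the frame of scoop between -0.04 and 0.04 m and z of nut7 in the frame of scoop between 0 and 0.05 m) or (x of nut8 in the frame of scoop between -0.045 and 0.05 m and y of nut8 in the frame of scoop between -0.04 and 0.04 m and z of nut8 in the frame of scoop between 0 and 0.05 m))), for 0.2 s.
At the end, for the whole second after the job is handed in: 3 or more nuts in the tray compartment, the rest there or in the bin, at rest; plate seated in the square recess (4 mm off centre, 1.5 mm off its floor, 0.05 rad tilt at most); scoop upright on the bench (under 3 mm up, tilt under 0.06 rad), at rest, let go (((horizontal distance between any of nut1, nut2 and compartment below 0.1 m and horizontal distance between any of nut1, nut3 and compartment below 0.1 m and horizontal distance between any of nut1, nut4 and compartment below 0.1 m and horizontal distance between any of nut2, nut3 and compartment below 0.1 m and horizontal distance between any of nut2, nut4 and compartment below 0.1 m and horizontal distance between any of nut3, nut4 and compartment below 0.1 m) or (horizontal distance between any of nut5, nut6 and compartment below 0.1 m and horizontal distance between any of nut5, nut7 and compartment below 0.1 m and horizontal distance between any of nut5, nut8 and compartment below 0.1 m and horizontal distance between any of nut6, nut7 and compartment below 0.1 m and horizontal distance between any of nut6, nut8 and compartment below 0.1 m and horizontal distance between any of nut7, nut8 and compartment below 0.1 m) or (horizontal distance between any of nut1, nut2, nut3 and compartment below 0.1 m and horizontal distance between any of nut1, nut2, nut4 and compartment below 0.1 m and horizontal distance between any of nut1, nut3, nut4 and compartment below 0.1 m and horizontal distance between any of nut2, nut3, nut4 and compartment below 0.1 m and horizontal distance between any of nut5, nut6, nut7, nut8 and compartment below 0.1 m) or (horizontal distance between any of nut1, nut2, nut3, nut4 and compartment below 0.1 m and horizontal distance between any of nut5, nut6, nut7 and compartment below 0.1 m and horizontal distance between any of nut5, nut6, nut8 and compartment below 0.1 m and horizontal distance between any of nut5, nut7, nut8 and compartment below 0.1 m and horizontal distance between any of nut6, nut7, nut8 and compartment below 0.1 m)) and ((x of nut1 in the frame of compartment between -0.0625 and 0.0625 m and y of nut1 in the frame of compartment between -0.075 and 0.075 m and z of nut1 in the frame of compartment between 0 and 0.036 m) or (x of nut1 in the frame of bin between -0.126 and 0.126 m and y of nut1 in the frame of bin between -0.044 and 0.044 m and z of nut1 in the frame of bin between 0 and 0.065 m)) and ((x of nut2 in the frame of compartment between -0.0625 and 0.0625 m and y of nut2 in the frame of compartment between -0.075 and 0.075 m and z of nut2 in the frame of compartment between 0 and 0.036 m) or (x of nut2 in the frame of bin between -0.126 and 0.126 m and y of nut2 in the frame of bin between -0.044 and 0.044 m and z of nut2 in the frame of bin between 0 and 0.065 m)) and ((x of nut3 in the frame of compartment between -0.0625 and 0.0625 m and y of nut3 in the frame of compartment between -0.075 and 0.075 m and z of nut3 in the frame of compartment between 0 and 0.036 m) or (x of nut3 in the frame of bin between -0.126 and 0.126 m and y of nut3 in the frame of bin between -0.044 and 0.044 m and z of nut3 in the frame of bin between 0 and 0.065 m)) and ((x of nut4 in the frame of compartment between -0.0625 and 0.0625 m and y of nut4 in the frame of compartment between -0.075 and 0.075 m and z of nut4 in the frame of compartment between 0 and 0.036 m) or (x of nut4 in the frame of bin between -0.126 and 0.126 m and y of nut4 in the frame of bin between -0.044 and 0.044 m and z of nut4 in the frame of bin between 0 and 0.065 m)) and ((x of nut5 in the frame of compartment between -0.0625 and 0.0625 m and y of nut5 in the frame of compartment between -0.075 and 0.075 m and z of nut5 in the frame of compartment between 0 and 0.036 m) or (x of nut5 in the frame of bin between -0.126 and 0.126 m and y of nut5 in the frame of bin between -0.044 and 0.044 m and z of nut5 in the frame of bin between 0 and 0.065 m)) and ((x of nut6 in the frame of compartment between -0.0625 and 0.0625 m and y of nut6 in the frame of compartment between -0.075 and 0.075 m and z of nut6 in the frame of compartment between 0 and 0.036 m) or (x of nut6 in the frame of bin between -0.126 and 0.126 m and y of nut6 in the frame of bin between -0.044 and 0.044 m and z of nut6 in the frame of bin between 0 and 0.065 m)) and ((x of nut7 in the frame of compartment between -0.0625 and 0.0625 m and y of nut7 in the frame of compartment between -0.075 and 0.075 m and z of nut7 in the frame of compartment between 0 and 0.036 m) or (x of nut7 in the frame of bin between -0.126 and 0.126 m and y of nut7 in the frame of bin between -0.044 and 0.044 m and z of nut7 in the frame of bin between 0 and 0.065 m)) and ((x of nut8 in the frame of compartment between -0.0625 and 0.0625 m and y of nut8 in the frame of compartment between -0.075 and 0.075 m and z of nut8 in the frame of compartment between 0 and 0.036 m) or (x of nut8 in the frame of bin between -0.126 and 0.126 m and y of nut8 in the frame of bin between -0.044 and 0.044 m and z of nut8 in the frame of bin between 0 and 0.065 m)) and linear speed of each of nut1, nut2, nut3, nut4, nut5, nut6, nut7, nut8, scoop below 0.02 m/s and horizontal distance between plate and square_recess below 0.004 m and z of plate in the frame of square_recess below 0.0075 m and angle between the z axis of plate and the z axis of square_recess, either way round below 0.05 rad and height (world z) of scoop below 0.003 m and angle between scoop's own z axis and vertical below 0.06 rad); the robot touches nothing.
It fails at once if the fingers touch a nut (contact force between the fingers and nut1 above 0.5 N or contact force between the fingers and nut2 above 0.5 N or contact force between the fingers and nut3 above 0.5 N or contact force between the fingers and nut4 above 0.5 N or contact force between the fingers and nut5 above 0.5 N or contact force between the fingers and nut6 above 0.5 N or contact force between the fingers and nut7 above 0.5 N or contact force between the fingers and nut8 above 0.5 N).
It fails at once if a bystander is shifted by more than 30 mm (distance of any of oil_bottle, tape_roll, wrench from where it was at the start of the episode above 0.03 m).
It also fails if it takes over 70 s, if anything falls off the work surface, if the arm or the gripper's body presses on something with over 40 N, if the wrist force passes 120 N, or if a joint passes its speed limit or range.

ROBOT

A 7-joint arm with a two-finger parallel gripper is mounted at the origin on the work surface. World frame = base frame: x ahead of the robot, y to its left, z up, the work surface at z = 0. Lengths are in m, angles in rad, forces in N, time in s.
With the tool pointing down it reaches from about 0.425 to 0.95 m from the base axis. Payload 4.7 kg.
Tool frame: the origin (TCP) lies at the very end of the fingers, on their centre line; the grasp point (between the pads) lies env.tcp_to_grasp behind it (env.tcp_to_grasp is the distance from the TCP to the grasp point, in m); z points along the fingers, y is the direction in which the jaws open and shut (so a half turn about z gives the same grasp; the last joint's range is limited). The gripper opens to 85 mm and grips with 20 to 120 N. Pads are 22 mm wide; open, the fingers measure 114 mm over their backs; the gripper's body (76 mm by 85 mm) begins 54 mm behind the grasp point. The pads swing forward as they close: fully open they stand 13 mm farther back than shut.
Start: joints at [1.244, 0.469, -0.049, 1.532, 0.024, 1.141, -0.082], TCP at [0.198, -0.645, 0.207] pointing down, gripper open.
Joint ranges: [-2.59, 2.59], [-0.33, 1.99], [-1.39, 1.29], [0.1, 2.45], [-1.04, 4.18], [0.21, 1.99], [-2.66, 2.66]. Speed limits (rad/s): [2.57, 2.57, 3.14, 3.14, 3.14, 3.14, 3.14].

INTERFACE

Orientations are given as a rotation vector (axis times angle).
In Python, from station import sensors, eyes, env gives the robot as it stands.
- The arm moves only by the shell command python3 -m handwheel 'ROWS' [OPENING] [FORCE]. ROWS is JSON, a list of rows, each an object with "xyz": the shift along the tool's x, y, z in cm, a list of three; "delta_rot": the turn, a rotation vector about the tool's x, y, z in degrees, a list of three. In form: [{"xyz": [x, y, z], "delta_rot": [ax, ay, az]}, ...]. A call has 1 to 20 rows; each row is the pose to reach, as a shift and turn from the pose commanded when the call began, along the tool's axes at that moment; what a row does not reach only later rows make up. A row lasts 1/10 s, in which the tool goes at most 50 mm and 8.59 degrees, less where a joint would pass 70% of its speed; a pose out of reach is approached as far as the arm can. A call with a gripper value outside its range is refused whole. OPENING is the opening, from 0 (shut) to 1 (fully open), set as the call begins (- or left out, the last holds). The fingers move at their own pace and stop on an object; FORCE is the grip in N (left out, the last holds). Time passes only in rows, so rows that repeat a pose let the fingers close. It gives the time, the measured TCP pose, the force and the opening at its end, in the units of the state.
- sensors.state(): the state, without advancing time (a new reading comes with each control period).
- eyes.get_image(name): name is "scene" or "top" or "wrist"; returns a dict with "color" (400x640x3 uint8, red, green, blue), "z_map" (400x640 float32, m along the optical axis (not along the pixel's ray), 0 where there is no reading), "fx", "fy", "cx", "cy" (pixels), "R" (3x3) and "t" (3): a world point X has camera coordinates R X + t; the wrist camera has in their place "T_tool_cam" (4x4, takes a point from camera to tool coordinates, whose origin is the TCP and whose axes are the flange's). Camera axes: x right, y down, z forward; pixel columns grow to the right and rows downward; lengths in m; the calibration is good to about 2 mm. A picture is of the moment at which its call begins: read the wrist's pose just before it.
- env.job_done(): hands the job in, once; it reports no verdict.
The state is a dict: "time_s": time; "joint_pos": joint angles; "qvel": joint speeds; "joint_efforts": joint torques, N m; "tool_pos": TCP position; "eef_rot": TCP orientation; "ft_force": force on the tool from outside, world axes, zero at the start; "ft_torque": the same for the moment, N m; "gripper_width": finger opening in m.
Only numpy, scipy, OpenCV 4.12 (cv2) and the standard library are available. Lean on these libraries where they do the work, as an engineer would, in place of code of your own. Each camera call takes 0.05 s, during which the arm holds its last target. There are 200 camera calls.

## Working session

There is one attempt and no reset: what is moved stays moved. The work goes in short steps, Python scripts to look and compute and a shell command to move; the robot and the scene stay as the last step left them, time stands still between calls to the robot, and variables do not carry over. Pictures are saved under pics/ and viewed, about 8 in all and at most 12, crops included, and the job is handed in when it is done.

```bash
ls; mkdir -p pics
cat > h.py <<'E'
import numpy as np, cv2
from scipy.spatial.transform import Rotation as R
from station import sensors, eyes, env
def grab(n):
    s=sensors.state(); im=eyes.get_image(n); 
    if n=="wrist":
        T=np.eye(4); T[:3,:3]=R.from_rotvec(s["eef_rot"]).as_matrix(); T[:3,3]=s["tool_pos"]
        im["C2W"]=T@np.array(im["T_tool_cam"])
    else:
        M=np.eye(4); M[:3,:3]=im["R"]; M[:3,3]=im["t"]; im["C2W"]=np.linalg.inv(M)
    return im
def cloud(im):
    z=im["z_map"]; v,u=np.indices(z.shape)
    P=np.stack([(u-im["cx"])/im["fx"]*z,(v-im["cy"])/im["fy"]*z,z,np.ones_like(z)],-1)
    W=(P@im["C2W"].T)[...,:3]; W[z==0]=np.nan
    return W
def save(name,c,scale=1,crop=None):
    if crop: c=c[crop[1]:crop[3],crop[0]:crop[2]]
    cv2.imwrite("pics/"+name,cv2.resize(c,None,fx=scale,fy=scale)[...,::-1])
def st():
    s=sensors.state(); print(round(s["time_s"],2),np.round(s["tool_pos"],4),np.round(R.from_rotvec(s["eef_rot"]).as_matrix(),3).tolist(),np.round(s["ft_force"],1),round(s["gripper_width"],4))
E
python3 - <<'E'
from h import *
st(); print(env.tcp_to_grasp)
im=grab("top"); np.savez("top.npz",c=im["color"],W=cloud(im)); save("top.png",im["color"],1.25)
print(im["C2W"].round(3).tolist(),im["fx"])
im=grab("scene"); np.savez("scene.npz",c=im["color"],W=cloud(im)); save("scene.png",im["color"],1.25)
print(im["C2W"].round(3).tolist())
E
```

```text
pics
0.0 [ 0.1979 -0.6447  0.2062] [[0.956, 0.293, -0.001], [0.293, -0.956, 0.002], [-0.0, -0.002, -1.0]] [-0.7  0.6  0.4] 0.0854
0.0187
[[-0.025, -0.986, 0.167, 0.301], [-1.0, 0.027, 0.006, -0.001], [-0.011, -0.167, -0.986, 1.629], [0.0, 0.0, 0.0, 1.0]] 514.2172482760996
[[-0.842, 0.357, -0.405, 1.022], [0.54, 0.546, -0.641, 0.697], [-0.008, -0.758, -0.652, 0.799], [0.0, 0.0, 0.0, 1.0]]
```

View pics/top.png

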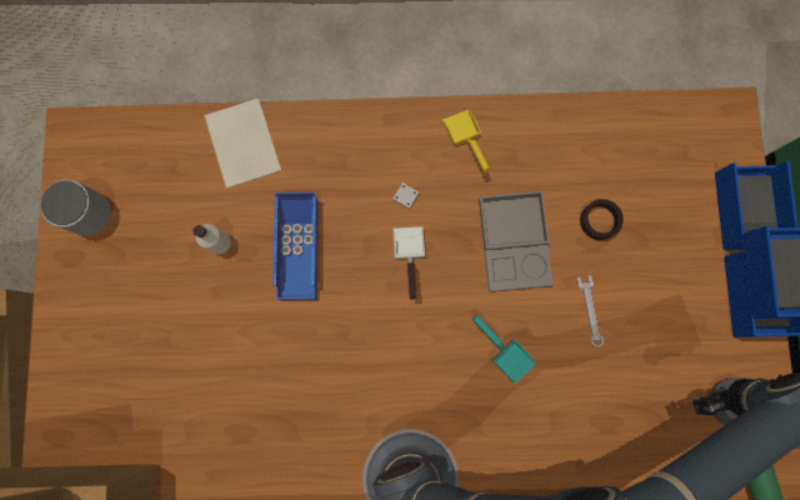

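View pics/scene.png

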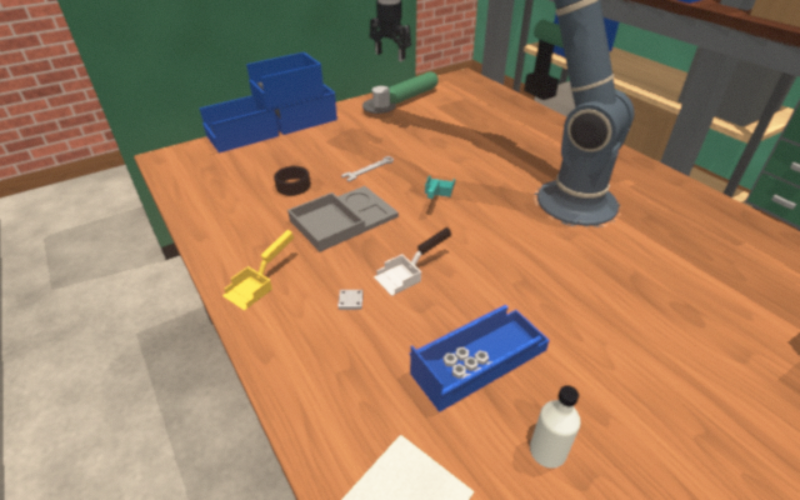

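The top view shows three scoops at (410,255), (465,140) and (505,350). The aluminium and black-handled one at (410,255) is the scoop; the yellow and turquoise ones are look-alikes. The plate is at (405,195), the bin at (297,247), the tray at (516,242), the nuts at (295,240), the bottle at (212,238), the tape at (602,220) and the wrench at (592,312). The scene view agrees. Next I measure them and take one enlarged crop to confirm.

Run:
```python
from h import *
d=np.load("top.npz"); c=d["c"]; W=d["W"]
z=W[...,2]; print("bench",np.nanmedian(z[250:280,200:300]))
z0=np.nanmedian(z[250:280,200:300])
def rect(n,box,lo,hi):
    a=[int(v/1.25) for v in box]; s=W[a[1]:a[3],a[0]:a[2]].reshape(-1,3); s=s[(s[:,2]-z0>lo)&(s[:,2]-z0<hi)]
    r=cv2.minAreaRect((s[:,:2]*1000).astype(np.float32)); print(n,len(s),np.round(r,1) if 0 else r,"med z",np.round(np.median(s[:,2]),4),"mean",s.mean(0).round(4))
rect("plate",(380,175,430,215),.006,.03)
rect("bin",(262,180,332,312),.015,.1)
rect("tray",(470,182,562,300),.008,.06)
rect("bowl",(385,218,433,262),.006,.04)
rect("handle",(395,262,430,305),.04,.12)
rect("handle end",(395,282,430,305),.04,.12)
rect("bottle",(185,210,240,265),.1,.2)
save("crop.png",c,4,(215,140,445,245))
```

```text
bench 0.0007144369097891179
plate 272 ((700.9273071289062, -2.1539306640625), (124.42920684814453, 102.3563003540039), 85.58464813232422) med z 0.0119 mean [ 0.7002 -0.0078  0.0121]
bin 1473 ((568.2100219726562, 270.98602294921875), (106.238525390625, 261.7428283691406), 88.82284545898438) med z 0.037 mean [0.6097 0.2761 0.0411]
tray 2440 ((577.9793090820312, -283.4573974609375), (223.86903381347656, 297.11529541015625), 88.9786605834961) med z 0.0156 mean [ 0.5498 -0.2867  0.018 ]
bowl 182 ((584.515869140625, -9.991455078125), (114.9696044921875, 111.9022216796875), 88.06880950927734) med z 0.0113 mean [ 0.5685 -0.0117  0.017 ]
handle 157 ((474.21380615234375, -16.38779067993164), (92.31523132324219, 15.871297836303711), 1.9422680139541626) med z 0.0765 mean [ 0.4724 -0.0164  0.0754]
handle end 75 ((448.0979919433594, -16.781452178955078), (15.197948455810547, 39.63749694824219), 88.4771499633789) med z 0.0801 mean [ 0.4481 -0.0172  0.0802]
bottle 324 ((587.2559204101562, 469.79327392578125), (49.842437744140625, 57.90669250488281), 59.46902847290039) med z 0.1221 mean [0.5859 0.467  0.1314]
```

View pics/crop.png

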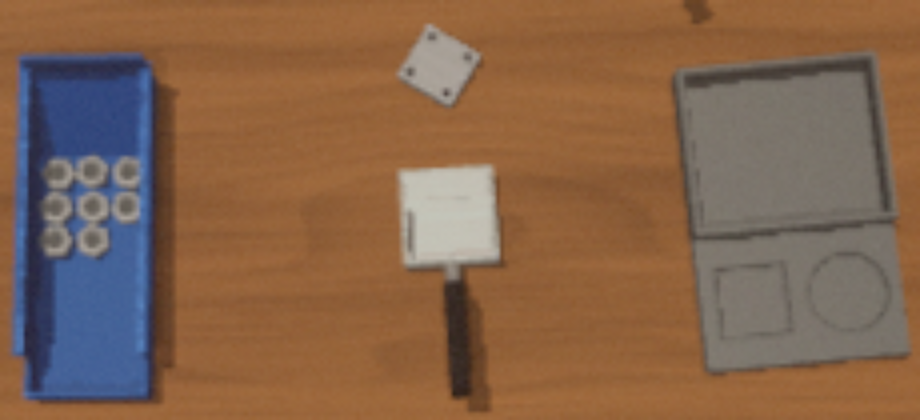

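The crop confirms the aluminium scoop with its black handle, bowl at (450,218) and handle at (457,330). It also shows the plate at (440,65), eight nuts lying flat in the bin, and the square recess at (752,300). Depth edges are noisy, so I'll measure outlines with colour and the known plane heights.

```bash
cat >> h.py <<'E'
def px2w(im,uv,z):
    uv=np.atleast_2d(uv).astype(float); d=np.c_[(uv[:,0]-im["cx"])/im["fx"],(uv[:,1]-im["cy"])/im["fy"],np.ones(len(uv))]@im["C2W"][:3,:3].T
    o=im["C2W"][:3,3]; return o+d*((z-o[2])/d[:,2])[:,None]
def maskrect(im,m,z):
    """largest blob of mask -> (centre, size, angle deg) on plane z"""
    n,l,s,_=cv2.connectedComponentsWithStats(m.astype(np.uint8)); k=1+np.argmax(s[1:,4])
    v,u=np.nonzero(l==k); P=px2w(im,np.c_[u,v],z)[:,:2]*1000
    r=cv2.minAreaRect(P.astype(np.float32)); return np.round(r[0],1),np.round(r[1],1),round(r[2],1),"mean",P.mean(0).round(1),s[k,4]
def goto(p,yaw,rx=180,ry=0):
    """tool-frame move to TCP p, tool z down, tool x at yaw (deg); ry>0 tilts about the tool y"""
    s=sensors.state(); A=R.from_rotvec(s["eef_rot"])
    B=R.from_euler("z",yaw,degrees=True)*R.from_euler("x",180,degrees=True)*R.from_euler("y",ry,degrees=True)
    print("xyz cm",(A.inv().apply(np.array(p)-s["tool_pos"])*100).round(2),"rot deg",(A.inv()*B).as_rotvec(degrees=True).round(2))
E
python3 - <<'E'
from h import *
im=grab("top"); c=im["color"].astype(int); hsv=cv2.cvtColor(im["color"],cv2.COLOR_RGB2HSV)
def box(m,b):
    o=np.zeros_like(m); o[b[1]:b[3],b[0]:b[2]]=m[b[1]:b[3],b[0]:b[2]]; return o
grey=hsv[...,1]<70
print("plate",maskrect(im,box(grey,(305,140,345,172)),.012))
print("bin  ",maskrect(im,box((hsv[...,0]>100)&(hsv[...,0]<130)&(hsv[...,1]>120),(210,140,265,248)),.060))
print("tray ",maskrect(im,box(grey,(375,145,450,240)),.016))
print("bowl ",maskrect(im,box(grey&(hsv[...,2]>140),(305,175,350,215)),.016))
print("handle",maskrect(im,box(hsv[...,2]<70,(315,205,340,245)),.076))
print(grab("wrist")["T_tool_cam"])
# crop pixel -> image px: tray features
f=lambda u,v:(215+u/4,140+v/4)
print("compartment rim corners",px2w(im,[f(674,72),f(876,54),f(898,216),f(692,236)],.036)[:,:2].round(4).tolist())
print("sq recess",px2w(im,[f(713,268),f(786,261),f(794,331),f(720,339)],.016)[:,:2].round(4).tolist())
print("block near corners",px2w(im,[f(707,371),f(908,353)],.016)[:,:2].round(4).tolist())
print("bin corners far(85) near(32)",px2w(im,[f(20,58),f(152,55)],.085)[:,:2].round(4).tolist(),px2w(im,[f(26,397),f(150,398)],.032)[:,:2].round(4).tolist())
print("nuts",px2w(im,[f(58,172),f(92,170),f(127,170),f(57,206),f(92,205),f(126,205),f(56,240),f(92,240)],.017)[:,:2].round(3).tolist())
print("bowl",px2w(im,[f(399,169),f(494,166)],.002)[:,:2].round(3).tolist(),px2w(im,[f(403,267),f(500,263)],.03)[:,:2].round(3).tolist())
E
```

```text
plate (array([698.1,  -7.5]), array([50.2, 51.4]), 57.9, 'mean', array([698.1,  -7.8]), np.int32(243))
bin   (array([562.5, 264.4]), array([ 91.1, 256.8]), 88.8, 'mean', array([551.2, 259.5]), np.int32(1638))
tray  (array([ 572.3, -284.7]), array([245.5, 163.7]), 3.6, 'mean', array([ 571.4, -283.9]), np.int32(3873))
bowl  (array([571., -12.]), array([85.5, 76.1]), 2.1, 'mean', array([575.2, -12.5]), np.int32(558))
handle (array([470.7, -16.3]), array([85.2, 14.8]), 3.1, 'mean', array([469.7, -16.3]), np.int32(133))
[[ 5.68024724e-04 -9.47867671e-01 -3.18663703e-01  8.20006856e-02]
 [ 9.99999681e-01  3.59484969e-04  7.13229527e-04  1.92718275e-05]
 [-5.61492400e-04 -3.18664006e-01  9.47867573e-01 -1.66407630e-01]
 [ 0.00000000e+00  0.00000000e+00  0.00000000e+00  1.00000000e+00]]
compartment rim corners [[0.681, -0.1951], [0.6912, -0.3559], [0.5604, -0.365], [0.5489, -0.2031]]
sq recess [[0.526, -0.221], [0.53, -0.2789], [0.4743, -0.2822], [0.4695, -0.2238]]
block near corners [[0.4446, -0.2124], [0.4546, -0.3704]]
bin corners far(85) near(32) [[0.6945, 0.315], [0.694, 0.2128]] [[0.4369, 0.3192], [0.4336, 0.2227]]
nuts [[0.617, 0.298], [0.618, 0.271], [0.617, 0.243], [0.59, 0.298], [0.59, 0.271], [0.589, 0.243], [0.562, 0.299], [0.562, 0.27]]
bowl [[0.615, 0.026], [0.616, -0.051]] [[0.531, 0.024], [0.532, -0.052]]
```

```bash
python3 -c "
from h import *
goto([.698,-.0075,.16],-32.1)
goto([.698,-.0075,.16],57.9)"
```

```text
xyz cm [ 66.51 -46.26   4.72] rot deg [-6.000e-02  3.000e-02  4.916e+01]
xyz cm [ 66.51 -46.26   4.72] rot deg [-7.000e-02 -2.000e-02 -4.084e+01]
```

```bash
python3 -m handwheel '[{"xyz":[33,-23,2],"delta_rot":[0,0,24]},{"xyz":[33,-23,2],"delta_rot":[0,0,24]},{"xyz":[33,-23,2],"delta_rot":[0,0,24]},{"xyz":[33,-23,2],"delta_rot":[0,0,24]},{"xyz":[66.5,-46.3,4.7],"delta_rot":[0,0,49.1]},{"xyz":[66.5,-46.3,4.7],"delta_rot":[0,0,49.1]},{"xyz":[66.5,-46.3,4.7],"delta_rot":[0,0,49.1]},{"xyz":[66.5,-46.3,4.7],"delta_rot":[0,0,49.1]},{"xyz":[66.5,-46.3,4.7],"delta_rot":[0,0,49.1]},{"xyz":[66.5,-46.3,4.7],"delta_rot":[0,0,49.1]},{"xyz":[66.5,-46.3,4.7],"delta_rot":[0,0,49.1]},{"xyz":[66.5,-46.3,4.7],"delta_rot":[0,0,49.1]},{"xyz":[66.5,-46.3,4.7],"delta_rot":[0,0,49.1]},{"xyz":[66.5,-46.3,4.7],"delta_rot":[0,0,49.1]},{"xyz":[66.5,-46.3,4.7],"delta_rot":[0,0,49.1]},{"xyz":[66.5,-46.3,4.7],"delta_rot":[0,0,49.1]},{"xyz":[66.5,-46.3,4.7],"delta_rot":[0,0,49.1]},{"xyz":[66.5,-46.3,4.7],"delta_rot":[0,0,49.1]},{"xyz":[66.5,-46.3,4.7],"delta_rot":[0,0,49.1]},{"xyz":[66.5,-46.3,4.7],"delta_rot":[0,0,49.1]}]' 1
python3 - <<'E'
from h import *
st(); im=grab("wrist"); hsv=cv2.cvtColor(im["color"],cv2.COLOR_RGB2HSV)
W=cloud(im); m=(hsv[...,1]<70)&(abs(W[...,2]-.012)<.006)
print(maskrect(im,m,.012)); st()
goto([.698,-.0075,.16],-32.1)
E
```

```text
time_s: 2.2
tool_pos: [0.6973, -0.0099, 0.1603]
eef_rot: [3.017, -0.87, -0.0]
ft_force: [-0.2, -0.3, 0.1]
gripper_width: 0.0851
2.2 [ 0.6973 -0.0099  0.1603] [[0.846, -0.533, -0.001], [-0.533, -0.846, -0.002], [0.0, 0.002, -1.0]] [-0.2 -0.3  0.1] 0.0851
(array([ 571.6, -271.9]), array([245.3, 142.9]), 3.7, 'mean', array([ 521.3, -253.3]), np.int32(7509))
2.25 [ 0.6974 -0.01    0.1605] [[0.846, -0.533, -0.0], [-0.533, -0.846, -0.001], [0.0, 0.001, -1.0]] [-0.7  0.5  0.4] 0.0855
xyz cm [-0.08 -0.24  0.05] rot deg [ 0.07 -0.03 -0.1 ]
```

Run:
```python
from h import *
im=grab("wrist"); hsv=cv2.cvtColor(im["color"],cv2.COLOR_RGB2HSV)
W=cloud(im); near=np.hypot(W[...,0]-.698,W[...,1]+.0075)<.045
m=(hsv[...,1]<80)&(abs(W[...,2]-.012)<.006)&near
m=cv2.morphologyEx(m.astype(np.uint8),cv2.MORPH_CLOSE,np.ones((5,5)))
r=maskrect(im,m,.012);print(r); print("depth z",np.nanmedian(W[m>0][:,2]))
tr=(hsv[...,1]<80)&(W[...,2]>.005)&(W[...,0]<.7)&(W[...,1]<-.18)
print("tray",maskrect(im,tr,.016))
save("w1.png",im["color"])
goto([r[0][0]/1000,r[0][1]/1000,.004],r[2]-90)
```

```text
(array([702.7,  -8.1]), array([49.5, 49.9]), 57.8, 'mean', array([703.2,  -8.5]), np.int32(2017))
depth z 0.011628558123382315
tray (array([ 574.2, -275.8]), array([242.4, 155.4]), 3.9, 'mean', array([ 579.6, -258.6]), np.int32(17188))
xyz cm [ 0.34 -0.44 15.66] rot deg [ 0.05 -0.03 -0.  ]
```

View pics/w1.png

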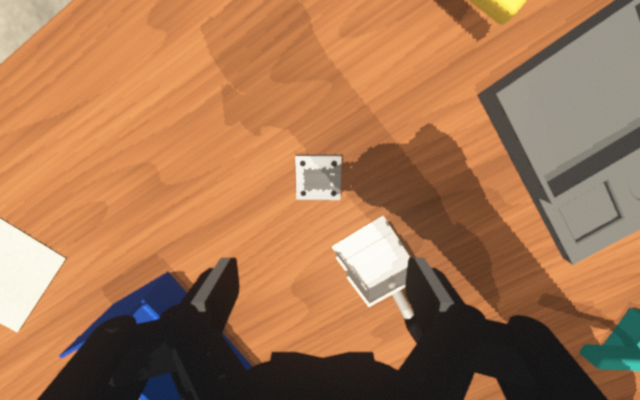

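The plate is at (319,177) in the wrist view, between the open fingers at (225,265) and (425,265). The scoop is clear of the fingers' path. Now I grasp it.

```bash
python3 -m handwheel '[{"xyz":[0.25,-0.3,5],"delta_rot":[0,0,0]},{"xyz":[0.25,-0.3,10],"delta_rot":[0,0,0]},{"xyz":[0.25,-0.3,14],"delta_rot":[0,0,0]},{"xyz":[0.25,-0.3,15.6],"delta_rot":[0,0,0]},{"xyz":[0.25,-0.3,15.6],"delta_rot":[0,0,0]},{"xyz":[0.25,-0.3,15.6],"delta_rot":[0,0,0]}]' 1
python3 -m handwheel '[{"xyz":[0,0,0],"delta_rot":[0,0,0]},{"xyz":[0,0,0],"delta_rot":[0,0,0]},{"xyz":[0,0,0],"delta_rot":[0,0,0]},{"xyz":[0,0,0],"delta_rot":[0,0,0]},{"xyz":[0,0,0],"delta_rot":[0,0,0]},{"xyz":[0,0,0],"delta_rot":[0,0,0]},{"xyz":[0,0,0],"delta_rot":[0,0,0]},{"xyz":[0,0,0],"delta_rot":[0,0,0]}]' 0 60
python3 -c "
from h import *
st()
goto([.500,-.2515,.10],3.7)"
```

```text
time_s: 2.9
tool_pos: [0.7033, -0.0068, 0.0063]
eef_rot: [-3.018, 0.868, -0.005]
ft_force: [-0.1, -0.0, 0.2]
gripper_width: 0.0855
time_s: 3.7
tool_pos: [0.7017, -0.0064, 0.0043]
eef_rot: [3.02, -0.867, -0.0]
ft_force: [0.4, -0.7, 0.1]
gripper_width: -0.0001
3.7 [ 0.7017 -0.0064  0.0043] [[0.848, -0.53, -0.0], [-0.53, -0.848, -0.0], [0.0, 0.0, -1.0]] [ 0.4 -0.7  0.1] -0.0001
xyz cm [-4.09 31.48 -9.57] rot deg [  0.     0.   -35.74]
```

Run:
```python
from h import *
im=grab("wrist"); save("w2.png",im["color"]); W=cloud(im)
```

```text
(no output)
```

View pics/w2.png

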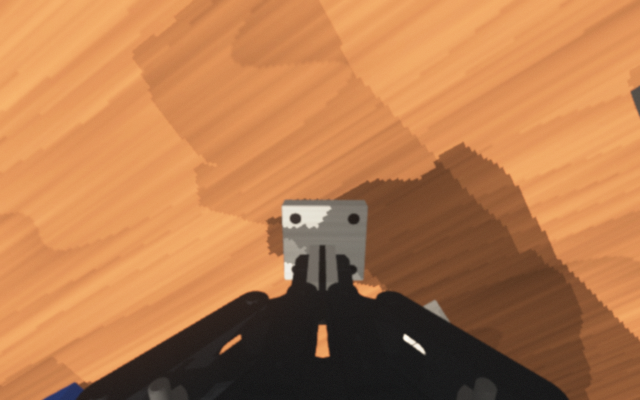

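Run:
```python
from h import *
im=grab("wrist"); W=cloud(im); z=im["z_map"]
for u,v in [(315,248),(315,260),(315,275),(329,250),(329,275),(300,258),(345,258),(300,280),(345,280),(325,225),(295,240),(355,240),(290,272)]: print(u,v,W[v,u].round(4), round(float(z[v,u]),3))
st()
```

```text
315 248 [ 0.7134 -0.0096  0.0369] 0.149
315 260 [ 0.7128 -0.0095  0.0479] 0.139
315 275 [ 0.7124 -0.0095  0.06  ] 0.128
329 250 [ 0.7093 -0.0154  0.0381] 0.148
329 275 [ 0.7098 -0.0151  0.0612] 0.126
300 258 [ 0.7137 -0.0008  0.0392] 0.148
345 258 [ 0.7015 -0.0201  0.039 ] 0.149
300 280 [ 0.7125 -0.0016  0.0577] 0.131
345 280 [ 0.7022 -0.0188  0.0583] 0.13
325 225 [ 0.712  -0.015   0.0111] 0.173
295 240 [0.7136 0.0051 0.0121] 0.175
355 240 [ 0.6943 -0.0252  0.0115] 0.176
290 272 [0.6969 0.02   0.0121] 0.182
3.8 [ 0.7017 -0.0063  0.0043] [[0.848, -0.53, -0.0], [-0.53, -0.848, -0.0], [0.0, 0.0, -1.0]] [-0.1 -0.5  0.7] 0.0001
```

Run:
```python
from h import *
im=grab("wrist"); W=cloud(im); print(im["fx"],im["fy"],im["cx"],im["cy"])
for u in (314,330):
  for v in range(228,262,3): print(u,v,W[v,u].round(4),im["color"][v,u])
```

```text
292.774087916469 292.774087916469 321.935654880174 200.82839776930183
314 228 [ 0.7143 -0.0088  0.0125] [130 124 114]
314 231 [ 0.7122 -0.0075  0.0112] [126 119 110]
314 234 [ 0.7108 -0.0066  0.0119] [124 118 110]
314 237 [nan nan nan] [129 121 113]
314 240 [ 0.7076 -0.0045  0.012 ] [129 122 113]
314 243 [ 0.7059 -0.0034  0.0119] [128 122 113]
314 246 [ 0.7136 -0.009   0.0343] [117 111 102]
314 249 [ 0.7129 -0.0086  0.0361] [117 110 102]
314 252 [ 0.7132 -0.009   0.0401] [117 110 101]
314 255 [ 0.7127 -0.0087  0.042 ] [117 110 102]
314 258 [ 0.7131 -0.0091  0.046 ] [118 111 103]
314 261 [ 0.7127 -0.0089  0.048 ] [115 109 100]
330 228 [ 0.7091 -0.0167  0.0119] [127 118 110]
330 231 [ 0.7076 -0.0158  0.0123] [125 120 111]
330 234 [ 0.7062 -0.0149  0.013 ] [122 117 107]
330 237 [ 0.7045 -0.0139  0.0128] [126 121 112]
330 240 [ 0.7024 -0.0126  0.0117] [127 120 112]
330 243 [ 0.7007 -0.0115  0.0118] [127 121 112]
330 246 [ 0.7096 -0.0163  0.0352] [116 110 102]
330 249 [ 0.7087 -0.0157  0.0364] [116 110 102]
330 252 [ 0.7091 -0.0158  0.0404] [118 112 104]
330 255 [ 0.7094 -0.0159  0.0439] [116 110 101]
330 258 [ 0.7093 -0.0157  0.0464] [115 108 101]
330 261 [ 0.7093 -0.0157  0.0492] [117 111 103]
```

The closed fingertips show at z≈0.034 while the reported TCP is z=0.004, and the plate correctly reads 0.012. So the real tips sit about 29 mm behind the reported TCP, and the fingers closed in the air above the plate without touching it. I'll allow for that, re-measure the plate from here, and retry.

Run:
```python
from h import *
im=grab("wrist"); P=px2w(im,[(283,201),(368,201)],.012); print(P.round(4))
s=sensors.state(); A=R.from_rotvec(s["eef_rot"])
print("front edge in tool mm",(A.inv().apply(P-s["tool_pos"])*1000).round(1))
```

```text
[[ 0.7377 -0.0027  0.012 ]
 [ 0.712  -0.044   0.012 ]]
front edge in tool mm [[ 28.7 -22.2  -7.7]
 [ 28.7  26.4  -7.7]]
```

```bash
python3 -m handwheel '[{"xyz":[0.3,0.2,0],"delta_rot":[0,0,0]},{"xyz":[0.3,0.2,0],"delta_rot":[0,0,0]},{"xyz":[0.3,0.2,0],"delta_rot":[0,0,0]},{"xyz":[0.3,0.2,0],"delta_rot":[0,0,0]},{"xyz":[0.3,0.2,0],"delta_rot":[0,0,0]},{"xyz":[0.3,0.2,1.5],"delta_rot":[0,0,0]},{"xyz":[0.3,0.2,2.5],"delta_rot":[0,0,0]},{"xyz":[0.3,0.2,2.9],"delta_rot":[0,0,0]},{"xyz":[0.3,0.2,2.9],"delta_rot":[0,0,0]},{"xyz":[0.3,0.2,2.9],"delta_rot":[0,0,0]}]' 1
python3 -m handwheel '[{"xyz":[0,0,0],"delta_rot":[0,0,0]},{"xyz":[0,0,0],"delta_rot":[0,0,0]},{"xyz":[0,0,0],"delta_rot":[0,0,0]},{"xyz":[0,0,0],"delta_rot":[0,0,0]},{"xyz":[0,0,0],"delta_rot":[0,0,0]},{"xyz":[0,0,0],"delta_rot":[0,0,0]},{"xyz":[0,0,0],"delta_rot":[0,0,0]}]' 0 60
python3 - <<'E'
from h import *
im=grab("wrist");W=cloud(im)
for u in (250,255,260,265,270,275,385,390):
  c=W[200:300,u,2]; print(u,[round(float(x),3) for x in c[::8]])
E
```

```text
time_s: 4.9
tool_pos: [0.7032, -0.0096, -0.0249]
eef_rot: [3.02, -0.867, -0.0]
ft_force: [0.4, 0.4, 0.2]
gripper_width: 0.0858
time_s: 5.6
tool_pos: [0.704, -0.0096, -0.0237]
eef_rot: [-3.019, 0.867, -0.003]
ft_force: [-0.6, 1.1, 5.5]
gripper_width: 0.0484
250 [0.0, -0.001, 0.0, -0.0, -0.001, -0.0, -0.0, -0.0, 0.017, 0.024, nan, 0.044, 0.049]
255 [0.001, -0.0, -0.0, 0.001, -0.0, -0.0, -0.0, 0.0, 0.017, 0.03, 0.037, 0.04, 0.048]
260 [-0.0, 0.0, 0.0, -0.0, -0.0, -0.0, -0.0, 0.017, 0.024, 0.031, 0.035, 0.04, 0.04]
265 [0.0, 0.0, -0.0, -0.001, -0.001, -0.001, 0.008, 0.017, 0.023, 0.031, 0.035, 0.037, 0.037]
270 [-0.0, 0.0, -0.001, -0.001, -0.0, -0.0, 0.008, 0.016, 0.022, 0.023, 0.026, 0.026, 0.028]
275 [-0.001, -0.001, -0.001, 0.004, 0.011, 0.013, 0.011, 0.012, 0.011, 0.011, 0.012, 0.013, 0.012]
385 [-0.0, -0.001, 0.001, -0.0, -0.001, -0.001, 0.001, -0.001, 0.024, 0.03, 0.035, 0.04, 0.041]
390 [0.0, -0.0, 0.001, -0.0, 0.0, 0.001, -0.001, -0.0, 0.017, 0.03, 0.036, 0.04, 0.048]
```

```bash
python3 -m handwheel '[{"xyz":[0,0,-3],"delta_rot":[0,0,0]},{"xyz":[0,0,-6],"delta_rot":[0,0,0]},{"xyz":[0,0,-9.5],"delta_rot":[0,0,0]},{"xyz":[0,0,-9.5],"delta_rot":[0,0,0]}]'
python3 - <<'E'
from h import *
st(); im=grab("wrist");W=cloud(im); save("w3.png",im["color"],2.5,(200,160,450,320))
s=sensors.state(); A=R.from_rotvec(s["eef_rot"])
T=np.array(im["T_tool_cam"])
for u in (258,262,266,270,378,382,386):
  v=np.arange(225,275); t=A.inv().apply(W[v,u]-s["tool_pos"])*1000
  print(u,[ (int(a),round(float(x),1)) for a,x in zip(v[::3],t[::3,2]) if x<30])
goto([.500,-.2515,.08],3.7)
E
```

```text
time_s: 6.05
tool_pos: [0.7064, -0.0095, 0.0752]
eef_rot: [-3.017, 0.866, -0.013]
ft_force: [0.6, -0.4, -1.0]
gripper_width: 0.0481
6.05 [ 0.7064 -0.0095  0.0752] [[0.848, -0.531, 0.009], [-0.531, -0.848, 0.0], [0.007, -0.005, -1.0]] [ 0.6 -0.4 -1. ] 0.0481
258 [(258, -45.9), (261, -48.0), (264, -50.3), (267, -52.9), (270, -55.1), (273, -58.6)]
262 [(249, -36.2), (252, -38.4), (255, -42.5), (258, -44.9), (261, -47.7), (264, -49.9), (267, -52.4), (270, -55.3), (273, -57.3)]
266 [(249, -35.0), (252, -39.2), (255, -41.6), (258, -44.2), (261, -47.9), (264, -50.5), (267, -53.0), (270, -54.8), (273, -56.4)]
270 [(249, -35.3), (252, -38.3), (255, -41.7), (258, -45.4), (261, -47.5), (264, -49.0), (267, -49.0), (270, -49.4), (273, -49.4)]
378 [(249, -35.2), (252, -39.0), (255, -42.3), (258, -44.7), (261, -46.8), (264, -50.1), (267, -52.8), (270, -55.3), (273, -57.0)]
382 [(252, -39.1), (255, -41.8), (258, -44.5), (261, -47.9), (264, -50.5), (267, -52.7), (270, -55.5), (273, -57.9)]
386 [(258, -37.6), (261, -48.0), (264, -50.1), (267, -52.9), (270, -55.6), (273, -57.2)]
xyz cm [-4.5  31.35 -0.85] rot deg [ -0.06  -0.23 -35.74]
```

View pics/w3.png

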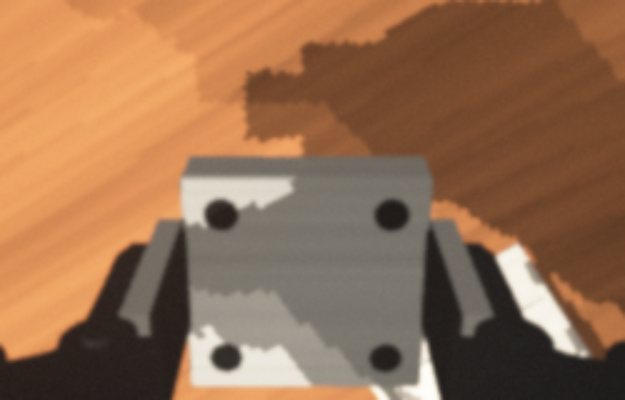

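Run:
```python
from h import *
im=grab("wrist"); T=np.array(im["T_tool_cam"]); im["C2W"]=T; W=cloud(im)*1000
S=W[235:300,282:362].reshape(-1,3); S=S[~np.isnan(S[:,0])]
m=np.median(S[:,2]); S=S[abs(S[:,2]-m)<4]
c,*_=np.linalg.lstsq(np.c_[S[:,:2],np.ones(len(S))],S[:,2],rcond=None); print("top plane tool z= %.4f x + %.4f y + %.2f"%tuple(c),len(S))
print("front top corners",(px2w(im,[(272.8,231),(372.8,231)],c[2]/1000)*1000).round(1))
print("rear top corners",(px2w(im,[(276.5,314),(367.5,314)],c[2]/1000)*1000).round(1))
print("tip edges",(px2w(im,[(264,248),(378,248)],-.033)*1000).round(1))
```

```text
top plane tool z= -0.0024 x + -0.0005 y + -35.37 5176
front top corners [[ 22.4 -23.9 -35.4]
 [ 22.5  25.  -35.4]]
rear top corners [[-26.8 -24.5 -35.4]
 [-26.7  24.8 -35.4]]
tip edges [[ 11.9 -29.3 -33. ]
 [ 11.9  28.6 -33. ]]
```

```bash
python3 -c "
from h import *
goto([.420,-.2565,.08],3.7)"
```

```text
xyz cm [-10.88  35.92  -0.97] rot deg [ 1.000e-02  1.000e-02 -3.574e+01]
```

```bash
python3 -m handwheel '[{"xyz":[-1,4,-1],"delta_rot":[0,0,-5]},{"xyz":[-2,8,-1],"delta_rot":[0,0,-10]},{"xyz":[-4,12,-1],"delta_rot":[0,0,-15]},{"xyz":[-5,16,-1],"delta_rot":[0,0,-20]},{"xyz":[-6,20,-1],"delta_rot":[0,0,-25]},{"xyz":[-8,24,-1],"delta_rot":[0,0,-30]},{"xyz":[-9,28,-1],"delta_rot":[0,0,-35.7]},{"xyz":[-10,32,-1],"delta_rot":[0,0,-35.7]},{"xyz":[-10.9,35.9,-1],"delta_rot":[0,0,-35.7]},{"xyz":[-10.9,35.9,-1],"delta_rot":[0,0,-35.7]},{"xyz":[-10.9,35.9,-1],"delta_rot":[0,0,-35.7]},{"xyz":[-10.9,35.9,-1],"delta_rot":[0,0,-35.7]}]'
python3 - <<'E'
from h import *
st(); im=grab("wrist"); st(); save("w4.png",im["color"],2.5,(230,80,470,260)); np.savez("w4.npz",C=im["C2W"],W=cloud(im))
E
```

```text
time_s: 7.35
tool_pos: [0.4203, -0.2549, 0.0794]
eef_rot: [-3.138, -0.102, 0.002]
ft_force: [-0.5, 1.0, -2.1]
gripper_width: 0.0482
7.35 [ 0.4203 -0.2549  0.0794] [[0.998, 0.065, -0.001], [0.065, -0.998, 0.002], [-0.001, -0.002, -1.0]] [-0.5  1.  -2.1] 0.0482
7.4 [ 0.4208 -0.2548  0.0796] [[0.998, 0.066, -0.001], [0.066, -0.998, 0.001], [-0.001, -0.001, -1.0]] [ 0.1 -0.2 -2.3] 0.0483
```

View pics/w4.png

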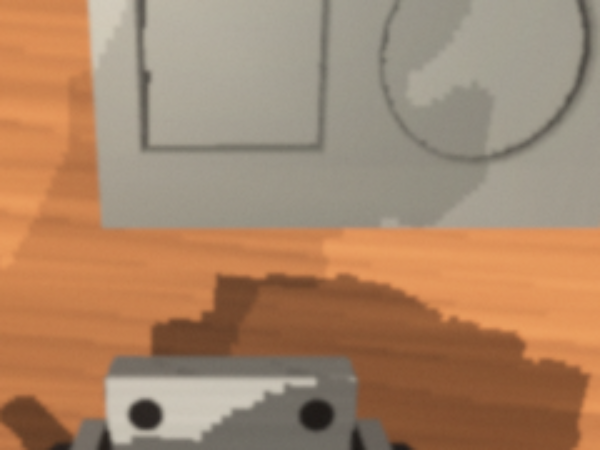

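Run:
```python
from h import *
d=np.load("w4.npz"); W=d["W"]; im=grab("wrist")
P=px2w(im,[(287.2,139.2),(358.8,138.6)],.016); print("near corners",P.round(4).tolist(), np.linalg.norm(P[1]-P[0]))
g=(W[...,2]<.0133)&(W[...,2]>.006)&(abs(W[...,0]-.5)<.05)&(abs(W[...,1]+.252)<.04)
g=cv2.medianBlur(g.astype(np.uint8),5); r=maskrect(im,g,.010); print(r, maskrect(im,g,.016))
v,u=np.nonzero(g); print(u.min(),u.max(),v.min(),v.max())
```

```text
near corners [[0.4739, -0.2244, 0.016], [0.478, -0.2796, 0.016]] 0.05539421851079859
(array([ 503.3, -249.4]), array([54.9, 54.9]), 3.9, 'mean', array([ 504.7, -249.4]), np.int32(5461)) (array([ 503.3, -249.4]), array([53.5, 53.5]), 3.9, 'mean', array([ 504.6, -249.4]), np.int32(5461))
285 359 62 138
```

```bash
python3 -c "
from h import *
goto([.5052,-.2494,-.002],3.9)"
```

```text
xyz cm [8.44 0.04 8.17] rot deg [-0.06  0.02 -0.09]
```

```bash
python3 -m handwheel '[{"xyz":[4,0,0],"delta_rot":[0,0,0]},{"xyz":[8.45,0,0.5],"delta_rot":[0,0,0]},{"xyz":[8.45,0,4],"delta_rot":[0,0,0]},{"xyz":[8.45,0,7],"delta_rot":[0,0,0]},{"xyz":[8.45,0,8.1],"delta_rot":[0,0,0]},{"xyz":[8.45,0,8.1],"delta_rot":[0,0,0]},{"xyz":[8.45,0,8.1],"delta_rot":[0,0,0]}]'
python3 -c "
from h import *
st();goto([.5052,-.2494,-.0125],3.9)"
```

```text
time_s: 8.15
tool_pos: [0.5056, -0.2506, 0.0002]
eef_rot: [3.139, 0.101, 0.002]
ft_force: [-0.2, -0.4, -2.1]
gripper_width: 0.0482
8.15 [ 5.056e-01 -2.506e-01  2.000e-04] [[0.998, 0.064, 0.001], [0.064, -0.998, -0.0], [0.001, 0.001, -1.0]] [-0.2 -0.4 -2.1] 0.0482
xyz cm [-0.04 -0.13  1.26] rot deg [ 0.03 -0.08 -0.2 ]
```

```bash
python3 -m handwheel '[{"xyz":[0,-0.1,0],"delta_rot":[0,0,-0.2]},{"xyz":[0,-0.1,0.4],"delta_rot":[0,0,-0.2]},{"xyz":[0,-0.1,0.7],"delta_rot":[0,0,-0.2]},{"xyz":[0,-0.1,1.0],"delta_rot":[0,0,-0.2]},{"xyz":[0,-0.1,1.2],"delta_rot":[0,0,-0.2]},{"xyz":[0,-0.1,1.3],"delta_rot":[0,0,-0.2]},{"xyz":[0,-0.1,1.3],"delta_rot":[0,0,-0.2]}]'
```

```text
time_s: 8.85
tool_pos: [0.5047, -0.25, -0.0106]
eef_rot: [3.139, 0.105, -0.001]
ft_force: [-7.7, 3.7, 22.8]
gripper_width: 0.0479
```

```bash
cat >> h.py <<'E'
def plane(W,m):
    S=W[m]*1000; S=S[~np.isnan(S[:,0])]; S=S[abs(S[:,2]-np.median(S[:,2]))<4]
    c,*_=np.linalg.lstsq(np.c_[S[:,:2]-S[:,:2].mean(0),np.ones(len(S))],S[:,2],rcond=None)
    return "slope x %.4f y %.4f, z %.2f mm, n %d"%(c[0],c[1],c[2],len(S))
E
python3 - <<'E'
from h import *
im=grab("wrist"); W=cloud(im); m=np.zeros(W.shape[:2],bool); m[235:300,282:362]=1; print(plane(W,m))
save("w5.png",im["color"],2.5,(200,120,450,320))
E
```

```text
slope x 0.0011 y -0.0009, z 24.90 mm, n 5178
```

View pics/w5.png

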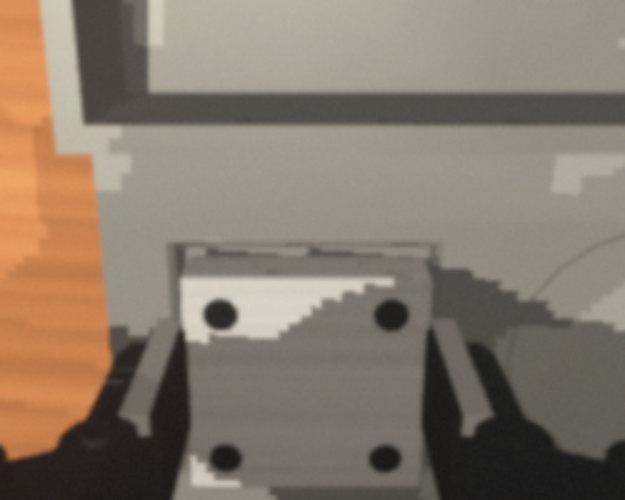

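Run:
```python
from h import *
im=grab("wrist"); s=sensors.state(); A=R.from_rotvec(s["eef_rot"])
f=lambda u,v:(200+u/2.5,120+v/2.5)
t=lambda p,z:(A.inv().apply(px2w(im,[f(*q) for q in p],z)-s["tool_pos"])*1000).round(1).tolist()
print("recess far corners",t([(168,243),(441,243)],.016)); print("plate bottom front",t([(185,258),(430,258)],.0129)); print("plate top front",t([(181,278),(433,278)],.0249)); print("plate top rear",t([(189,487),(420,487)],.0249))
W=cloud(im)
for u in (300,320,340): print(u,[(v,*(W[v,u,[0,2]]*1000).round(1)) for v in range(208,236,2)])
```

```text
recess far corners [[26.2, -28.0, -26.7], [26.2, 28.0, -26.6]]
plate bottom front [[21.5, -25.2, -23.6], [21.5, 26.5, -23.5]]
plate top front [[22.4, -24.1, -35.6], [22.4, 25.1, -35.5]]
plate top rear [[-27.2, -25.0, -35.5], [-27.2, 25.1, -35.5]]
300 [(208, np.float64(535.2), np.float64(16.3)), (210, np.float64(534.2), np.float64(16.4)), (212, np.float64(533.0), np.float64(16.1)), (214, np.float64(531.4), np.float64(14.7)), (216, np.float64(530.4), np.float64(14.9)), (218, np.float64(526.8), np.float64(8.9)), (220, np.float64(525.5), np.float64(8.6)), (222, np.float64(526.6), np.float64(14.0)), (224, np.float64(526.9), np.float64(17.3)), (226, np.float64(526.9), np.float64(19.8)), (228, np.float64(526.7), np.float64(21.9)), (230, np.float64(526.6), np.float64(24.0)), (232, np.float64(525.9), np.float64(24.8)), (234, np.float64(524.5), np.float64(24.1))]
320 [(208, np.float64(535.8), np.float64(16.1)), (210, np.float64(534.1), np.float64(14.4)), (212, np.float64(533.3), np.float64(15.0)), (214, np.float64(532.7), np.float64(16.2)), (216, np.float64(531.4), np.float64(15.7)), (218, np.
[... 305 characters left out ...]
p.float64(527.0), np.float64(25.8)), (234, np.float64(525.5), np.float64(24.9))]
340 [(208, np.float64(536.6), np.float64(16.4)), (210, np.float64(535.5), np.float64(16.3)), (212, np.float64(534.2), np.float64(15.8)), (214, np.float64(532.8), np.float64(14.8)), (216, np.float64(532.0), np.float64(15.6)), (218, np.float64(528.6), np.float64(9.8)), (220, np.float64(527.5), np.float64(10.0)), (222, np.float64(527.9), np.float64(13.7)), (224, np.float64(527.8), np.float64(16.1)), (226, np.float64(528.4), np.float64(20.1)), (228, np.float64(528.6), np.float64(23.0)), (230, np.float64(527.9), np.float64(24.0)), (232, np.float64(526.9), np.float64(24.2)), (234, np.float64(526.3), np.float64(25.2))]
```

The plate is level but 3 mm high. Its near edge is caught on the near rim, with a gap of about 4 mm in front. I'll raise it, shift 2 mm forward and lower again.

```bash
python3 -m handwheel '[{"xyz":[0,0,-0.4],"delta_rot":[0,0,0]},{"xyz":[0.2,0,-0.4],"delta_rot":[0,0,0]},{"xyz":[0.2,0,-0.4],"delta_rot":[0,0,0]},{"xyz":[0.2,-0.03,-0.2],"delta_rot":[0,0,0]},{"xyz":[0.2,-0.03,0],"delta_rot":[0,0,0]},{"xyz":[0.2,-0.03,0.05],"delta_rot":[0,0,0]},{"xyz":[0.2,-0.03,0.05],"delta_rot":[0,0,0]}]'
python3 - <<'E'
from h import *
im=grab("wrist"); W=cloud(im); m=np.zeros(W.shape[:2],bool); m[235:300,282:362]=1; print(plane(W,m)); st()
E
```

```text
time_s: 9.65
tool_pos: [0.5068, -0.2497, -0.0107]
eef_rot: [3.138, 0.105, -0.001]
ft_force: [-8.8, 4.1, 30.9]
gripper_width: 0.0479
slope x 0.0023 y -0.0011, z 24.85 mm, n 5181
9.7 [ 0.5068 -0.2496 -0.0107] [[0.998, 0.067, -0.001], [0.067, -0.998, -0.001], [-0.001, 0.001, -1.0]] [-9.   2.9 30.1] 0.0478
```

The height is unchanged, so it is the fingertips resting on the tray top, 3 mm above the plate's underside. I'll unload and release, which drops the plate about 3 mm into the recess.

```bash
python3 -m handwheel '[{"xyz":[0,0,-0.15],"delta_rot":[0,0,0]},{"xyz":[0,0,-0.2],"delta_rot":[0,0,0]},{"xyz":[0,0,-0.2],"delta_rot":[0,0,0]}]'
python3 -m handwheel '[{"xyz":[0,0,0],"delta_rot":[0,0,0]},{"xyz":[0,0,0],"delta_rot":[0,0,0]},{"xyz":[0,0,0],"delta_rot":[0,0,0]},{"xyz":[0,0,0],"delta_rot":[0,0,0]},{"xyz":[0,0,-1],"delta_rot":[0,0,0]},{"xyz":[0,0,-4],"delta_rot":[0,0,0]},{"xyz":[0,0,-7],"delta_rot":[0,0,0]},{"xyz":[0,0,-7],"delta_rot":[0,0,0]}]' 0.9
python3 - <<'E'
from h import *
im=grab("wrist"); W=cloud(im); hsv=cv2.cvtColor(im["color"],cv2.COLOR_RGB2HSV)
m=(abs(W[...,0]-.503)<.015)&(abs(W[...,1]+.25)<.015); print(plane(W,m)); st()
t=(abs(W[...,0]-.48)<.06)&(W[...,1]<-.23)&(W[...,1]>-.36)&(abs(W[...,2]-.016)<.003)
print("tray top",np.nanmedian(W[t][:,2]))
g=(W[...,2]>.0185)&(abs(W[...,0]-.503)<.032)&(abs(W[...,1]+.25)<.034); print(maskrect(im,cv2.medianBlur(g.astype(np.uint8),5),.022))
g=(W[...,2]<.0135)&(W[...,2]>.005)&(abs(W[...,0]-.503)<.034)&(abs(W[...,1]+.25)<.034); print("low px (gaps)",maskrect(im,g,.012))
s=sensors.state()
E
```

```text
time_s: 10.0
tool_pos: [0.5068, -0.2496, -0.0106]
eef_rot: [3.139, 0.105, -0.0]
ft_force: [-4.7, 0.9, 15.7]
gripper_width: 0.0482
time_s: 10.8
tool_pos: [0.5098, -0.2504, 0.0624]
eef_rot: [3.136, 0.106, 0.012]
ft_force: [0.7, -0.7, -0.0]
gripper_width: 0.0767
slope x -0.0000 y 0.0002, z 21.74 mm, n 1403
10.85 [ 0.5083 -0.25    0.0604] [[0.998, 0.067, 0.005], [0.067, -0.998, -0.002], [0.005, 0.003, -1.0]] [ 0.4 -0.4 -0.4] 0.0769
tray top 0.015674859211170844
(array([ 368.8, -261. ]), array([ 91. , 232.6]), 3.5, 'mean', array([ 357. , -263.1]), np.int32(12907))
low px (gaps) (array([ 500.5, -222.7]), array([53.3,  2.6]), 2.8, 'mean', array([ 503.3, -223. ]), np.int32(95))
```

The plate is seated: its top is at 21.7 mm and the tray top at 15.7 mm, 6 mm apart, and it is level. Next is the scoop.

```bash
python3 -c "
from h import *
goto([.477,-.0165,.11],2.2)"
python3 -m handwheel '[{"xyz":[0,0,-5],"delta_rot":[0,0,0]},{"xyz":[-0.3,-5,-5],"delta_rot":[0,0,1]},{"xyz":[-0.6,-10,-5],"delta_rot":[0,0,1.7]},{"xyz":[-1,-15,-5],"delta_rot":[0,0,1.7]},{"xyz":[-1.3,-20,-5],"delta_rot":[0,0,1.7]},{"xyz":[-1.6,-23.5,-5],"delta_rot":[0,0,1.7]},{"xyz":[-1.6,-23.5,-5],"delta_rot":[0,0,1.7]},{"xyz":[-1.6,-23.5,-5],"delta_rot":[0,0,1.7]}]' 1
python3 - <<'E'
from h import *
im=grab("wrist"); W=cloud(im); hsv=cv2.cvtColor(im["color"],cv2.COLOR_RGB2HSV); st()
bk=(W[...,2]>.048)&(W[...,2]<.1)&(abs(W[...,1]+.016)<.025)&(W[...,0]>.43)&(W[...,0]<.53)
S=W[bk]*1000; print(len(S)); 
if len(S)>20:
  for x in range(435,525,10):
    q=S[abs(S[:,0]-x)<5]; 
    if len(q)>5: print(x,len(q),np.percentile(q[:,1],[3,50,97]).round(1),np.percentile(q[:,2],[10,50,90]).round(1))
bw=(hsv[...,1]<60)&(W[...,0]>.53)&(W[...,0]<.63)&(abs(W[...,1]+.015)<.055)&(W[...,2]<.04)
print("bowl",maskrect(im,cv2.medianBlur(bw.astype(np.uint8),5),.02))
fr=bw&(W[...,2]<.006)&(W[...,2]>.0005); print(plane(W,fr))
goto([.477,-.0165,.11],2.2)
E
```

```text
xyz cm [ -1.53 -23.49  -5.03] rot deg [ 0.14 -0.26  1.66]
time_s: 11.65
tool_pos: [0.4742, -0.0154, 0.1073]
eef_rot: [3.141, 0.063, -0.002]
ft_force: [-0.2, -1.0, 0.1]
gripper_width: 0.0856
11.7 [ 0.4744 -0.0167  0.1073] [[0.999, 0.037, -0.001], [0.037, -0.999, -0.001], [-0.001, 0.001, -1.0]] [-0.7 -1.1 -0.2] 0.0855
2713
435 168 [-23.9 -16.3  -8.9] [81.5 83.3 84.1]
445 282 [-23.7 -16.2  -8.6] [79.5 81.7 83.1]
455 300 [-23.8 -15.9  -8.3] [77.3 79.5 80.9]
465 292 [-23.4 -15.9  -7.9] [75.6 77.4 78.8]
475 306 [-23.  -15.1  -7.6] [73.2 75.2 76.6]
485 303 [-22.4 -14.6  -7.2] [71.1 73.1 74.6]
495 309 [-22.  -14.3  -6.8] [69.  71.1 72.4]
505 311 [-21.6 -14.3  -6.4] [67.2 68.9 70.3]
515 352 [-20.7 -13.9  -6.8] [52.6 66.4 68.1]
bowl (array([571.2, -12.3]), array([86.1, 77.9]), 1.7, 'mean', array([576.7, -12. ]), np.int32(10049))
slope x -0.0093 y -0.0011, z 1.67 mm, n 6776
xyz cm [ 0.26 -0.01 -0.27] rot deg [ 0.03  0.06 -0.06]
```

```bash
python3 -m handwheel '[{"xyz":[0.2,-0.1,4],"delta_rot":[0,0,0]},{"xyz":[0.2,-0.1,7],"delta_rot":[0,0,0]},{"xyz":[0.2,-0.1,8.8],"delta_rot":[0,0,0]},{"xyz":[0.2,-0.1,8.8],"delta_rot":[0,0,0]},{"xyz":[0.2,-0.1,8.8],"delta_rot":[0,0,0]}]' 1
python3 -m handwheel '[{"xyz":[0,0,0],"delta_rot":[0,0,0]},{"xyz":[0,0,0],"delta_rot":[0,0,0]},{"xyz":[0,0,0],"delta_rot":[0,0,0]},{"xyz":[0,0,0],"delta_rot":[0,0,0]},{"xyz":[0,0,0],"delta_rot":[0,0,0]},{"xyz":[0,0,0],"delta_rot":[0,0,0]},{"xyz":[0,0,0],"delta_rot":[0,0,0]},{"xyz":[0,0,0],"delta_rot":[0,0,0]}]' 0 110
python3 - <<'E'
from h import *
im=grab("wrist"); st(); save("w6.png",im["color"]); W=cloud(im)
hsv=cv2.cvtColor(im["color"],cv2.COLOR_RGB2HSV)
E
```

```text
time_s: 12.2
tool_pos: [0.4769, -0.0161, 0.0198]
eef_rot: [3.141, 0.056, -0.001]
ft_force: [0.8, 0.3, 0.3]
gripper_width: 0.0858
time_s: 13.0
tool_pos: [0.4769, -0.015, 0.0202]
eef_rot: [3.141, 0.059, 0.001]
ft_force: [-2.5, 0.1, 6.3]
gripper_width: 0.0144
13.05 [ 0.4769 -0.0149  0.0202] [[0.999, 0.038, 0.0], [0.038, -0.999, -0.0], [0.0, 0.0, -1.0]] [-1.9  0.2  6.5] 0.0141
```

View pics/w6.png

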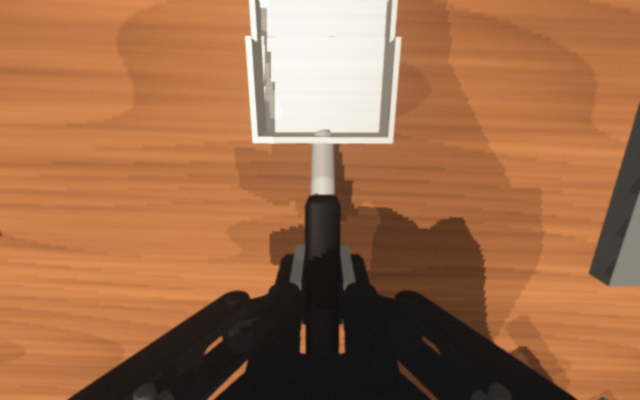

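The fingers hold the handle, centred at (322,240), with the bowl ahead at (322,85). I'll lift, carry it to the bin and measure the bin from there.

```bash
python3 -m handwheel '[{"xyz":[0,0,-2],"delta_rot":[0,0,0]},{"xyz":[0,0,-5],"delta_rot":[0,0,0]},{"xyz":[0,0,-9],"delta_rot":[0,0,0]},{"xyz":[0,0,-13],"delta_rot":[0,0,0]},{"xyz":[0,0,-13],"delta_rot":[0,0,0]}]'
python3 -c "
from h import *
st(); im=grab('wrist'); im['C2W']=np.array(im['T_tool_cam']); W=cloud(im)
m=np.zeros(W.shape[:2],bool); m[50:125,280:370]=1; print('bowl floor in tool:',plane(W,m))
goto([.4066,.274,.15],-1.5)"
```

```text
time_s: 13.55
tool_pos: [0.4803, -0.0145, 0.1544]
eef_rot: [3.14, 0.059, 0.016]
ft_force: [0.5, 0.3, -1.4]
gripper_width: 0.0143
13.55 [ 0.4803 -0.0145  0.1544] [[0.999, 0.038, 0.01], [0.038, -0.999, -0.0], [0.01, 0.001, -1.0]] [ 0.5  0.3 -1.4] 0.0143
bowl floor in tool: slope x 0.0031 y -0.0007, z 18.93 mm, n 6727
xyz cm [ -6.07 -29.13   0.12] rot deg [ 0.03 -0.28  3.65]
```

```bash
python3 -m handwheel '[{"xyz":[-1,-4,0],"delta_rot":[0,0,0]},{"xyz":[-2,-8,0],"delta_rot":[0,0,1]},{"xyz":[-3,-12,0],"delta_rot":[0,0,2]},{"xyz":[-4,-16,0],"delta_rot":[0,0,3]},{"xyz":[-5,-20,0],"delta_rot":[0,-0.3,3.6]},{"xyz":[-5.6,-24,0],"delta_rot":[0,-0.3,3.6]},{"xyz":[-6.1,-28,0],"delta_rot":[0,-0.3,3.6]},{"xyz":[-6.1,-29.1,0],"delta_rot":[0,-0.3,3.6]},{"xyz":[-6.1,-29.1,0],"delta_rot":[0,-0.3,3.6]},{"xyz":[-6.1,-29.1,0],"delta_rot":[0,-0.3,3.6]}]'
python3 - <<'E'
from h import *
st(); im=grab("wrist"); W=cloud(im); hsv=cv2.cvtColor(im["color"],cv2.COLOR_RGB2HSV); save("w7.png",im["color"])
bl=(hsv[...,0]>100)&(hsv[...,0]<130)&(hsv[...,1]>110)
fl=bl&(abs(W[...,2]-.004)<.004)&(abs(W[...,0]-.57)<.15)&(abs(W[...,1]-.267)<.06)
print("floor",maskrect(im,fl,.004))
for x in np.arange(.46,.70,.02):
  q=W[bl&(W[...,2]>.05)&(W[...,2]<.068)&(abs(W[...,0]-x)<.01)&(abs(W[...,1]-.267)<.07)]*1000
  if len(q)>20:
    l=q[q[:,1]>267][:,1]; r=q[q[:,1]<267][:,1]; print(round(x,2),"rim L",np.percentile(l,[5,50,95]).round(1) if len(l)>5 else None,"R",np.percentile(r,[5,50,95]).round(1) if len(r)>5 else None)
# nuts
n=(hsv[...,1]<90)&(W[...,2]>.012)&(W[...,2]<.024)&(abs(W[...,0]-.59)<.06)&(abs(W[...,1]-.267)<.05)
S=W[n]*1000; print(len(S), S.min(0).round(0) if len(S) else 0,S.max(0).round(0) if len(S) else 0)
E
```

```text
time_s: 14.6
tool_pos: [0.4043, 0.2718, 0.1483]
eef_rot: [3.139, -0.041, -0.012]
ft_force: [0.3, -0.8, -1.6]
gripper_width: 0.0145
14.6 [0.4043 0.2718 0.1483] [[1.0, -0.026, -0.008], [-0.026, -1.0, -0.003], [-0.008, 0.003, -1.0]] [ 0.3 -0.8 -1.6] 0.0145Traceback (most recent call last):
  File "<stdin>", line 5, in <module>
  File "h.py", line 27, in maskrect
    n,l,s,_=cv2.connectedComponentsWithStats(m.astype(np.uint8)); k=1+np.argmax(s[1:,4])
                                                                      ~~~~~~~~~^^^^^^^^^
    return _wrapfunc(a, 'argmax', axis=axis, out=out, **kwds)
    return bound(*args, **kwds)
ValueError: attempt to get argmax of an empty sequence
```

View pics/w7.png

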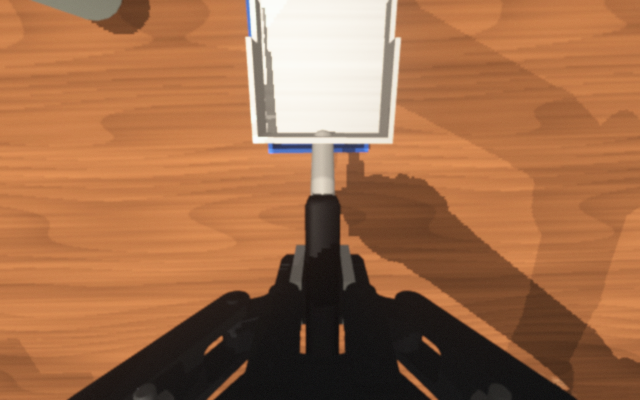

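Run:
```python
from h import *
im=grab("wrist"); print("near wall ends",px2w(im,[(269,150),(369,150)],.032).round(4).tolist())
for cam in ("scene","top"):
  im=grab(cam); W=cloud(im); hsv=cv2.cvtColor(im["color"],cv2.COLOR_RGB2HSV)
  bl=(hsv[...,0]>100)&(hsv[...,0]<130)&(hsv[...,1]>110)&(abs(W[...,0]-.57)<.15)&(abs(W[...,1]-.267)<.06)
  for x in np.arange(.48,.70,.03):
    q=W[bl&(W[...,2]>.056)&(W[...,2]<.064)&(abs(W[...,0]-x)<.015)]*1000
    l=q[q[:,1]>267][:,1]; r=q[q[:,1]<267][:,1]; print(cam,round(x,2),"L",len(l),np.percentile(l,[5,50,95]).round(1) if len(l)>3 else None,"R",len(r),np.percentile(r,[5,50,95]).round(1) if len(r)>3 else None)
  q=W[bl&(W[...,2]>.076)&(W[...,2]<.09)]*1000
  if len(q)>3: print("far wall top x",np.percentile(q[:,0],[5,50,95]).round(1),np.percentile(q[:,1],[2,98]).round(1))
  q=W[bl&(W[...,2]>.003)&(W[...,2]<.045)&(W[...,0]>.6)&(abs(W[...,1]-.267)<.035)]*1000
  for x in range(600,700,10):
    r=q[abs(q[:,0]-x)<5]
    if len(r)>3: print("  profile",x,np.median(r[:,2]).round(1))
  n=(hsv[...,1]<80)&(W[...,2]>.013)&(W[...,2]<.024)&(abs(W[...,0]-.59)<.07)&(abs(W[...,1]-.267)<.05)
  S=W[n]*1000
  if len(S): print(cam,"nuts",len(S),np.percentile(S,[2,98],axis=0).round(0).tolist())
```

```text
near wall ends [[0.4438, 0.3208, 0.032], [0.4412, 0.2246, 0.032]]
scene 0.48 L 36 [319.  323.4 326.4] R 0 None
scene 0.51 L 44 [318.3 322.6 326.4] R 15 [226.6 229.8 230.8]
scene 0.54 L 45 [318.2 322.8 326. ] R 32 [223.6 228.4 230.5]
scene 0.57 L 50 [317.8 322.2 325.5] R 31 [223.8 227.8 229.5]
scene 0.6 L 47 [317.5 322.1 324.9] R 40 [222.4 226.5 229.6]
scene 0.63 L 55 [316.7 321.  324.5] R 35 [222.3 227.1 229.2]
scene 0.66 L 52 [316.2 320.8 324.3] R 39 [222.3 226.  228.3]
scene 0.69 L 78 [275.2 317.2 323.6] R 31 [223.2 239.9 264.5]
far wall top x [695.9 699.1 700.7] [233.6 319.1]
  profile 600 4.7
  profile 610 4.9
  profile 630 4.3
  profile 640 7.3
  profile 650 14.1
  profile 660 20.2
  profile 670 25.1
scene nuts 394 [[559.0, 235.0, 14.0], [632.0, 292.0, 20.0]]
top 0.48 L 0 None R 5 [222.9 225.9 226.6]
top 0.51 L 0 None R 5 [222.8 223.3 225.9]
top 0.54 L 1 None R 19 [219.5 223.4 226.5]
top 0.57 L 13 [315.6 319.1 322.7] R 21 [219.5 222.7 226.3]
top 0.6 L 15 [315.6 318.7 321.9] R 18 [219.5 222.7 225.9]
top 0.63 L 15 [315.  317.  319.9] R 23 [219.5 222.8 226. ]
top 0.66 L 15 [313.7 316.3 320.2] R 23 [219.5 222.9 226.2]
top 0.69 L 15 [313.4 316.4 320.1] R 7 [219.1 222.1 222.7]
far wall top x [692.2 693.9 695.1] [228.9 314.2]
  profile 600 6.8
  profile 610 6.0
  profile 630 6.6
  profile 640 9.0
  profile 650 14.7
  profile 660 20.5
  profile 670 28.8
  profile 680 34.0
  profile 690 39.0
top nuts 301 [[565.0, 222.0, 13.0], [634.0, 310.0, 23.0]]
```

The view shows the scoop over the bin, with the near wall just behind the bowl at (269–369,150). Combining cameras, the bin origin is about (0.570, 0.270) and its yaw about -1.6°. Now I lower the scoop onto the bin floor behind the nuts.

```bash
python3 -c "
from h import *
goto([.406,.277,.035],-1.6)"
```

```text
xyz cm [ 0.13 -0.53 11.44] rot deg [0.08 0.32 0.01]
```

```bash
python3 -m handwheel '[{"xyz":[0.1,-0.5,3],"delta_rot":[0,0.3,0]},{"xyz":[0.1,-0.5,6],"delta_rot":[0,0.3,0]},{"xyz":[0.1,-0.5,9],"delta_rot":[0,0.3,0]},{"xyz":[0.1,-0.5,10.5],"delta_rot":[0,0.3,0]},{"xyz":[0.1,-0.5,11],"delta_rot":[0,0.3,0]},{"xyz":[0.1,-0.5,11],"delta_rot":[0,0.3,0]},{"xyz":[0.1,-0.5,11],"delta_rot":[0,0.3,0]}]'
python3 -c "
from h import *
st();goto([.406,.277,.0245],-1.6)"
```

```text
time_s: 15.5
tool_pos: [0.4062, 0.2789, 0.0407]
eef_rot: [-3.141, 0.04, -0.003]
ft_force: [-0.7, -0.7, -1.0]
gripper_width: 0.0143
15.5 [0.4062 0.2789 0.0407] [[1.0, -0.026, 0.002], [-0.026, -1.0, 0.001], [0.002, -0.001, -1.0]] [-0.7 -0.7 -1. ] 0.0143
xyz cm [-0.02  0.19  1.62] rot deg [-0.05 -0.09  0.13]
```

```bash
python3 -m handwheel '[{"xyz":[0,0.15,0.8],"delta_rot":[0,0,0]},{"xyz":[0,0.15,1.3],"delta_rot":[0,0,0]},{"xyz":[0,0.15,1.6],"delta_rot":[0,0,0]},{"xyz":[0,0.15,1.75],"delta_rot":[0,0,0]},{"xyz":[0,0.15,1.75],"delta_rot":[0,0,0]}]'
python3 - <<'E'
from h import *
im=grab("wrist"); st(); W=cloud(im); hsv=cv2.cvtColor(im["color"],cv2.COLOR_RGB2HSV); save("w8.png",im["color"],1.5,(150,0,500,160))
goto([.4961,.2745,.0237],-1.6)
E
```

```text
time_s: 16.0
tool_pos: [0.4047, 0.2768, 0.0238]
eef_rot: [3.139, -0.038, 0.0]
ft_force: [-6.7, -4.0, 16.4]
gripper_width: 0.0141
16.05 [0.4047 0.2768 0.0238] [[1.0, -0.025, 0.0], [-0.025, -1.0, -0.002], [0.0, 0.002, -1.0]] [-6.6 -4.1 16.5] 0.0147
xyz cm [9.14 0.01 0.01] rot deg [ 0.13 -0.02  0.19]
```

```bash
python3 -m handwheel '[{"xyz":[0.5,0.1,-0.1],"delta_rot":[0,0,0]},{"xyz":[1.2,0.1,-0.1],"delta_rot":[0,0,0]},{"xyz":[2,0.1,-0.1],"delta_rot":[0,0,0]},{"xyz":[2.8,0.1,-0.1],"delta_rot":[0,0,0]},{"xyz":[3.6,0.1,-0.1],"delta_rot":[0,0,0]},{"xyz":[4.4,0.1,-0.1],"delta_rot":[0,0,0]},{"xyz":[5.2,0.1,-0.1],"delta_rot":[0,0,0]},{"xyz":[6,0.1,-0.1],"delta_rot":[0,0,0]}]'
python3 - <<'E'
from h import *
im=grab("wrist"); st(); W=cloud(im); save("w9.png",im["color"],1.5,(150,0,500,160))
E
```

```text
time_s: 16.85
tool_pos: [0.4618, 0.2765, 0.0244]
eef_rot: [3.141, -0.035, -0.007]
ft_force: [-12.3, 0.4, 14.6]
gripper_width: 0.0145
16.9 [0.4638 0.2764 0.0245] [[1.0, -0.023, -0.002], [-0.023, -1.0, 0.001], [-0.002, -0.0, -1.0]] [-9.   1.2 11. ] 0.0144
```

View pics/w9.png

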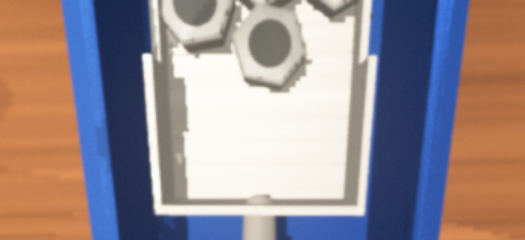

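The nuts are entering the bowl, with three at (200,15), (270,45) and (340,0), and the lip is sliding under them. I continue to the ramp, then pitch the lip up along it.

```bash
python3 -m handwheel '[{"xyz":[0.8,0,0],"delta_rot":[0,0,0]},{"xyz":[1.6,0,0],"delta_rot":[0,0,0]},{"xyz":[2.4,0,0],"delta_rot":[0,0,0]},{"xyz":[3.0,0,0],"delta_rot":[0,0,0]},{"xyz":[3.1,0,0],"delta_rot":[0,0,0]}]'
python3 -c "
from h import *
st()"
python3 -m handwheel '[{"xyz":[0.5,0,0.1],"delta_rot":[0,2.5,0]},{"xyz":[1.0,0,0.3],"delta_rot":[0,5,0]},{"xyz":[1.6,0,0.5],"delta_rot":[0,7.5,0]},{"xyz":[2.2,0,0.7],"delta_rot":[0,10,0]},{"xyz":[2.8,0,0.9],"delta_rot":[0,12.5,0]},{"xyz":[3.4,0,1.1],"delta_rot":[0,15,0]},{"xyz":[3.5,0,1.1],"delta_rot":[0,15,0]}]'
python3 -c "
from h import *
st()"
```

```text
time_s: 17.4
tool_pos: [0.4938, 0.2758, 0.0245]
eef_rot: [-3.141, 0.036, 0.005]
ft_force: [-9.9, 0.4, 12.8]
gripper_width: 0.014
17.4 [0.4938 0.2758 0.0245] [[1.0, -0.023, -0.003], [-0.023, -1.0, 0.0], [-0.003, -0.0, -1.0]] [-9.9  0.4 12.8] 0.014
time_s: 18.1
tool_pos: [0.5286, 0.273, 0.011]
eef_rot: [3.108, -0.034, 0.405]
ft_force: [-2.3, 0.5, -3.0]
gripper_width: 0.0145
18.1 [0.5286 0.273  0.011 ] [[0.966, -0.022, 0.256], [-0.02, -1.0, -0.01], [0.256, 0.004, -0.967]] [-2.3  0.5 -3. ] 0.0145
```

```bash
python3 -m handwheel '[{"xyz":[0.25,0,-1],"delta_rot":[0,2,0]},{"xyz":[0.5,0,-2],"delta_rot":[0,4,0]},{"xyz":[0.9,0,-3.5],"delta_rot":[0,5,0]},{"xyz":[1.3,0,-5],"delta_rot":[0,5,0]},{"xyz":[1.9,0,-7],"delta_rot":[0,5,0]},{"xyz":[2.4,0,-9],"delta_rot":[0,5,0]},{"xyz":[2.9,0,-11],"delta_rot":[0,5,0]},{"xyz":[3.2,0,-12],"delta_rot":[0,5,0]},{"xyz":[3.2,0,-12],"delta_rot":[0,5,0]}]'
python3 - <<'E'
from h import *
im=grab("wrist"); st(); im2=dict(im); im2["C2W"]=np.array(im["T_tool_cam"]); T=cloud(im2)*1000
hsv=cv2.cvtColor(im["color"],cv2.COLOR_RGB2HSV)
n=(T[...,0]>60)&(T[...,0]<140)&(abs(T[...,1])<36)&(T[...,2]<13)&(T[...,2]>-25)
print("px above floor",n.sum()); 
for x0 in range(60,140,10): print(x0,[int(np.nanmedian(T[...,2][(T[...,0]>=x0)&(T[...,0]<x0+10)&(T[...,1]>=y)&(T[...,1]<y+10)])) if ((T[...,0]>=x0)&(T[...,0]<x0+10)&(T[...,1]>=y)&(T[...,1]<y+10)).sum()>5 else None for y in range(-40,40,10)])
t=grab("top"); W=cloud(t); h=cv2.cvtColor(t["color"],cv2.COLOR_RGB2HSV); save("t2.png",np.hstack([cv2.resize(t["color"][130:260,200:340],None,fx=2.5,fy=2.5),cv2.resize(im["color"][0:163,235:410],None,fx=2,fy=2)[:325]]) )
E
```

```text
time_s: 19.0
tool_pos: [0.5323, 0.2734, 0.1386]
eef_rot: [3.091, -0.041, 0.549]
ft_force: [0.6, 0.8, -4.1]
gripper_width: 0.0146
19.05 [0.5314 0.2728 0.137 ] [[0.939, -0.026, 0.342], [-0.025, -1.0, -0.008], [0.342, -0.001, -0.94]] [-0.1  0.9 -3.6] 0.0144
px above floor 14082
60 [-2, 12, 13, 0, 0, 14, 9, -2]
70 [6, 19, 19, 19, 6, 6, 19, 6]
80 [3, 7, 18, 18, 6, 6, 19, 5]
90 [1, 6, 6, 18, 6, 7, 19, 6]
100 [0, 6, 6, 6, 6, 18, 19, 6]
110 [7, 6, 7, 6, 6, 6, 6, 7]
120 [6, 6, 6, 8, 7, 7, 6, 6]
130 [12, 7, 8, 7, 7, 8, 7, 18]
```

About six or seven nuts lie flat in the raised bowl, with a load of about 2.2 N above the empty scoop. Now I carry it to the tray compartment, lip still up.

```bash
python3 -c "
from h import *
goto([.478,-.290,.14],3.8,ry=20)"
```

```text
xyz cm [-3.47 56.36 -1.63] rot deg [ 1.85  0.06 -4.94]
```

```bash
python3 -m handwheel '[{"xyz":[0,2,-0.5],"delta_rot":[0,0,0]},{"xyz":[0,5,-1],"delta_rot":[0,0,0]},{"xyz":[-0.3,9,-1.6],"delta_rot":[0,0,0]},{"xyz":[-0.6,13,-1.6],"delta_rot":[0.3,0,-1]},{"xyz":[-0.9,17,-1.6],"delta_rot":[0.6,0,-1.5]},{"xyz":[-1.2,21,-1.6],"delta_rot":[0.8,0,-2]},{"xyz":[-1.5,25,-1.6],"delta_rot":[1,0,-2.5]},{"xyz":[-1.8,29,-1.6],"delta_rot":[1.2,0,-3]},{"xyz":[-2,33,-1.6],"delta_rot":[1.4,0,-3.5]},{"xyz":[-2.3,37,-1.6],"delta_rot":[1.6,0,-4]},{"xyz":[-2.6,41,-1.6],"delta_rot":[1.8,0,-4.5]},{"xyz":[-2.9,45,-1.6],"delta_rot":[1.9,0,-5]},{"xyz":[-3.2,49,-1.6],"delta_rot":[1.9,0,-5]},{"xyz":[-3.4,52.5,-1.6],"delta_rot":[1.9,0,-5]},{"xyz":[-3.5,55,-1.6],"delta_rot":[1.9,0,-5]},{"xyz":[-3.5,56.4,-1.6],"delta_rot":[1.9,0,-5]},{"xyz":[-3.5,56.4,-1.6],"delta_rot":[1.9,0,-5]},{"xyz":[-3.5,56.4,-1.6],"delta_rot":[1.9,0,-5]}]'
cat > tray.py <<'E'
from h import *
im=grab("top"); W=cloud(im); hsv=cv2.cvtColor(im["color"],cv2.COLOR_RGB2HSV)
def cl(n,lo,hi,b,s=1):
    m=(W[...,2]>lo)&(W[...,2]<hi)&(W[...,0]>b[0])&(W[...,0]<b[1])&(W[...,1]>b[2])&(W[...,1]<b[3])
    if n=="bin": m&=hsv[...,1]<90
    print(n,"raised px",m.sum(),"~nuts",round(m.sum()/38,1)); return m
cl("tray",.011,.03,(.565,.68,-.345,-.21)); cl("bin",.010,.06,(.445,.69,.225,.312))
E
python3 - <<'E'
from h import *
st(); import tray
s=sensors.state(); print(np.round(s["joint_pos"],2))
# compartment rim from wrist
im=grab("wrist"); W=cloud(im); m=(abs(W[...,2]-.036)<.003)&(W[...,1]<-.15)&(W[...,1]>-.4)&(W[...,0]>.5)&(W[...,0]<.72)
print("rim",maskrect(im,cv2.medianBlur(m.astype(np.uint8),3),.036), [np.nanpercentile(W[m][:,i],[2,98]).round(3) for i in (0,1)] if m.sum() else 0)
E
```

```text
time_s: 20.9
tool_pos: [0.4777, -0.2889, 0.1383]
eef_rot: [-3.078, -0.106, -0.538]
ft_force: [0.1, 0.8, -3.6]
gripper_width: 0.0147
20.9 [ 0.4777 -0.2889  0.1383] [[0.938, 0.069, 0.338], [0.064, -0.998, 0.026], [0.339, -0.003, -0.941]] [ 0.1  0.8 -3.6] 0.0147
tray raised px 60 ~nuts 1.6
bin raised px 101 ~nuts 2.7
[ 0.43  0.25  0.18  2.11 -0.49  0.58 -0.51]
rim (array([ 627.5, -323.8]), array([134.9,  69.8]), 3.7, 'mean', array([ 613.1, -347.4]), np.int32(1105)) [array([0.554, 0.693]), array([-0.361, -0.197])]
```

```bash
cat >> h.py <<'E'
def lipgoto(lip,yaw,ry):
    B=R.from_euler("z",yaw,degrees=True)*R.from_euler("x",180,degrees=True)*R.from_euler("y",ry,degrees=True)
    p=np.array(lip)-B.apply([.138,0,.0205]); print(ry,p.round(4),end=" "); goto(p,yaw,ry=ry)
E
python3 -c "
from h import *
for a in (5,-8): lipgoto([.607,-.280,.05],3.8,a)
s=0"
```

```text
5 [ 0.468  -0.2892  0.0584] xyz cm [-3.71  0.07  7.21] rot deg [ -0.2  -14.91   0.23]
-8 [ 0.4735 -0.2889  0.0895] xyz cm [-2.14  0.07  4.47] rot deg [ -0.17 -27.91   0.25]
```

```bash
python3 -m handwheel '[{"xyz":[-0.7,0,1.4],"delta_rot":[0,-3,0]},{"xyz":[-1.5,0,3],"delta_rot":[0,-6,0]},{"xyz":[-2.5,0,5],"delta_rot":[0,-10,0]},{"xyz":[-3.3,0,6.4],"delta_rot":[0,-13,0]},{"xyz":[-3.7,0,7.2],"delta_rot":[0,-15,0]},{"xyz":[-3.7,0,7.2],"delta_rot":[0,-15,0]}]'
python3 -c "
from h import *
st()
for a in (-5,-15,-25,-35,-45): lipgoto([.607,-.280,.047],3.8,a)"
```

```text
time_s: 21.6
tool_pos: [0.4693, -0.2886, 0.0583]
eef_rot: [-3.131, -0.112, -0.134]
ft_force: [0.5, -0.2, -3.6]
gripper_width: 0.0144
21.6 [ 0.4693 -0.2886  0.0583] [[0.994, 0.072, 0.085], [0.071, -0.997, 0.008], [0.086, -0.002, -0.996]] [ 0.5 -0.2 -3.6] 0.0144
-5 [ 0.4716 -0.289   0.0794] xyz cm [ 0.41  0.05 -2.09] rot deg [-0.13 -9.91  0.31]
-15 [ 0.4793 -0.2885  0.1025] xyz cm [ 1.37  0.05 -4.32] rot deg [ -0.1  -19.91   0.32]
-25 [ 0.4908 -0.2877  0.1239] xyz cm [ 2.71  0.05 -6.36] rot deg [ -0.07 -29.91   0.33]
-35 [ 0.5059 -0.2867  0.1429] xyz cm [ 4.38  0.06 -8.12] rot deg [ -0.05 -39.91   0.34]
-45 [ 0.5241 -0.2855  0.1591] xyz cm [ 6.33  0.06 -9.58] rot deg [-2.000e-02 -4.991e+01  3.500e-01]
```

```bash
python3 -m handwheel '[{"xyz":[0.2,0,-1],"delta_rot":[0,-5,0]},{"xyz":[0.4,0,-2.1],"delta_rot":[0,-10,0]},{"xyz":[0.9,0,-3.2],"delta_rot":[0,-15,0]},{"xyz":[1.4,0,-4.3],"delta_rot":[0,-20,0]},{"xyz":[2,0,-5.3],"delta_rot":[0,-25,0]},{"xyz":[2.7,0,-6.4],"delta_rot":[0,-30,0]},{"xyz":[3.5,0,-7.2],"delta_rot":[0,-35,0]},{"xyz":[4.4,0,-8.1],"delta_rot":[0,-40,0]},{"xyz":[5.3,0,-8.9],"delta_rot":[0,-45,0]},{"xyz":[6.3,0,-9.6],"delta_rot":[0,-50,0]},{"xyz":[6.3,0,-9.6],"delta_rot":[0,-50,0]},{"xyz":[6.3,0,-9.6],"delta_rot":[0,-50,0]},{"xyz":[6.3,0,-9.6],"delta_rot":[0,-50,0]},{"xyz":[6.3,0,-9.6],"delta_rot":[0,-50,0]}]'
python3 - <<'E'
from h import *
st(); im=grab("wrist"); im2=dict(im); im2["C2W"]=np.array(im["T_tool_cam"]); T=cloud(im2)*1000
for x0 in range(60,140,10): print(x0,[int(np.nanmedian(T[...,2][(T[...,0]>=x0)&(T[...,0]<x0+10)&(T[...,1]>=y)&(T[...,1]<y+10)])) if ((T[...,0]>=x0)&(T[...,0]<x0+10)&(T[...,1]>=y)&(T[...,1]<y+10)).sum()>5 else None for y in range(-40,40,10)])
E
```

```text
time_s: 23.0
tool_pos: [0.522, -0.2875, 0.1617]
eef_rot: [2.88, 0.097, -1.189]
ft_force: [0.3, 0.4, -1.5]
gripper_width: 0.0143
23.0 [ 0.522  -0.2875  0.1617] [[0.707, 0.067, -0.704], [0.048, -0.998, -0.046], [-0.705, -0.001, -0.709]] [ 0.3  0.4 -1.5] 0.0143
60 [-3, 3, 3, -2, -2, 6, 4, -3]
70 [4, 18, 18, 18, 18, 18, 18, 4]
80 [4, 18, 18, 18, 18, 18, 18, 5]
90 [4, 18, 18, 18, 18, 18, 18, 6]
100 [4, 18, 18, 18, 18, 18, 18, 5]
110 [12, 19, 19, 19, 19, 19, 18, 14]
120 [14, 19, 19, 19, 19, 19, 19, 16]
130 [19, 19, 19, 19, 19, 19, 19, 19]
```

The bowl is empty (-1.5 N, bare floor everywhere). Raise, level, and return to the bench where the scoop stood.

```bash
python3 -m handwheel '[{"xyz":[-1.5,0,-1.5],"delta_rot":[0,0,0]},{"xyz":[-4,0,-4],"delta_rot":[0,6,0]},{"xyz":[-5.7,0,-5.7],"delta_rot":[0,14,0]},{"xyz":[-5.7,0,-5.7],"delta_rot":[0,22,0]},{"xyz":[-5.7,0,-5.7],"delta_rot":[0,30,0]},{"xyz":[-5.7,0,-5.7],"delta_rot":[0,38,0]},{"xyz":[-5.7,0,-5.7],"delta_rot":[0,45,0]},{"xyz":[-5.7,0,-5.7],"delta_rot":[0,45,0]},{"xyz":[-5.7,0,-5.7],"delta_rot":[0,45,0]}]'
python3 - <<'E'
from h import *
st(); goto([.477,-.015,.10],2.1)
E
```

```text
time_s: 23.95
tool_pos: [0.5215, -0.2873, 0.2421]
eef_rot: [-3.138, -0.105, -0.001]
ft_force: [0.3, 0.3, -1.2]
gripper_width: 0.0146
23.95 [ 0.5215 -0.2873  0.2421] [[0.998, 0.067, 0.001], [0.067, -0.998, 0.001], [0.001, -0.001, -1.0]] [ 0.3  0.3 -1.2] 0.0146
xyz cm [ -2.63 -27.44  14.25] rot deg [-0.08 -0.04  1.73]
```

```bash
python3 -m handwheel '[{"xyz":[-0.5,-4,0],"delta_rot":[0,0,0]},{"xyz":[-1,-8,0],"delta_rot":[0,0,0.5]},{"xyz":[-1.5,-12,0],"delta_rot":[0,0,1]},{"xyz":[-2,-16,0.5],"delta_rot":[0,0,1.7]},{"xyz":[-2.6,-20,3],"delta_rot":[0,0,1.7]},{"xyz":[-2.6,-24,6],"delta_rot":[0,0,1.7]},{"xyz":[-2.6,-27,10],"delta_rot":[0,0,1.7]},{"xyz":[-2.6,-27.4,14.2],"delta_rot":[0,0,1.7]},{"xyz":[-2.6,-27.4,14.2],"delta_rot":[0,0,1.7]},{"xyz":[-2.6,-27.4,14.2],"delta_rot":[0,0,1.7]}]'
python3 - <<'E'
from h import *
st(); import tray; goto([.477,-.015,.0205],2.1)
im=tray.im; np.savez("top3.npz",c=im["color"],W=tray.W)
c=im["color"]; a=cv2.resize(c[140:245,375:450],None,fx=5.2,fy=5.2); b=cv2.resize(c[140:245,205:270],None,fx=5.2,fy=5.2)
save("final.png",np.hstack([b,a]))
E
```

```text
time_s: 24.95
tool_pos: [0.4789, -0.0154, 0.0995]
eef_rot: [-3.141, -0.061, 0.002]
ft_force: [1.1, -0.1, -0.8]
gripper_width: 0.0145
24.95 [ 0.4789 -0.0154  0.0995] [[0.999, 0.039, -0.001], [0.039, -0.999, 0.0], [-0.001, -0.0, -1.0]] [ 1.1 -0.1 -0.8] 0.0145
tray raised px 340 ~nuts 8.9
bin raised px 100 ~nuts 2.6
xyz cm [-0.31 -0.09  8.02] rot deg [-0.02 -0.12  0.06]
```

View pics/final.png

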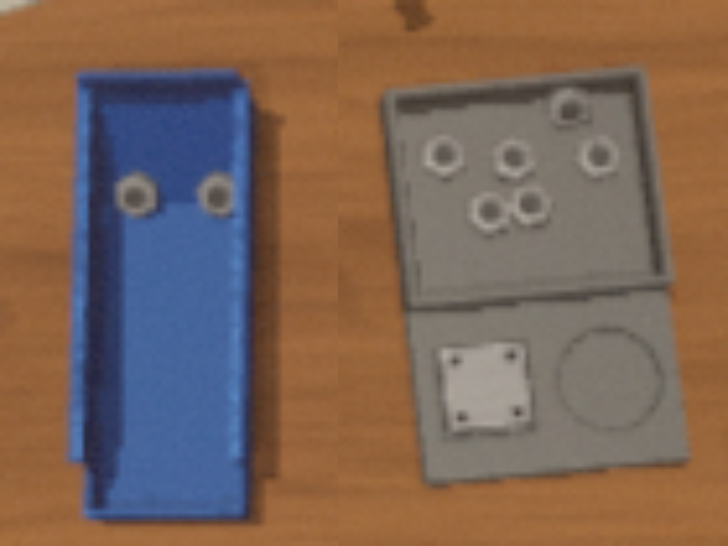

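The picture shows six nuts in the compartment, (443,155), (513,158), (570,108), (600,155), (490,210) and (530,205). Two remain in the bin at (137,195) and (218,193), and the plate is in the square recess at (486,388). All eight are accounted for. Now set the scoop down.

```bash
python3 -m handwheel '[{"xyz":[-0.2,0,3],"delta_rot":[0,0,0]},{"xyz":[-0.2,0,5.5],"delta_rot":[0,0,0]},{"xyz":[-0.2,0,7],"delta_rot":[0,0,0]},{"xyz":[-0.2,0,7.7],"delta_rot":[0,0,0]},{"xyz":[-0.2,0,8],"delta_rot":[0,0,0]},{"xyz":[-0.2,0,8],"delta_rot":[0,0,0]},{"xyz":[-0.2,0,8],"delta_rot":[0,0,0]}]'
```

```text
time_s: 25.7
tool_pos: [0.4773, -0.0153, 0.0205]
eef_rot: [-3.14, -0.06, -0.004]
ft_force: [-0.1, -0.2, -2.0]
gripper_width: 0.0148
```

```bash
python3 -m handwheel '[{"xyz":[0,0,0.05],"delta_rot":[0,0,0]},{"xyz":[0,0,0.1],"delta_rot":[0,0,0]},{"xyz":[0,0,0.1],"delta_rot":[0,0,0]}]'
python3 -m handwheel '[{"xyz":[0,0,0],"delta_rot":[0,0,0]},{"xyz":[0,0,0],"delta_rot":[0,0,0]},{"xyz":[0,0,0],"delta_rot":[0,0,0]},{"xyz":[0,0,0],"delta_rot":[0,0,0]},{"xyz":[0,0,0],"delta_rot":[0,0,0]},{"xyz":[0,0,0],"delta_rot":[0,0,0]},{"xyz":[0,0,-2],"delta_rot":[0,0,0]},{"xyz":[0,0,-6],"delta_rot":[0,0,0]},{"xyz":[0,0,-10],"delta_rot":[0,0,0]},{"xyz":[0,0,-14],"delta_rot":[0,0,0]},{"xyz":[0,0,-14],"delta_rot":[0,0,0]},{"xyz":[0,0,-14],"delta_rot":[0,0,0]}]' 1
python3 - <<'E'
from h import *
st(); im=grab("wrist"); W=cloud(im)
m=(abs(W[...,0]-.578)<.03)&(abs(W[...,1]+.012)<.028)&(W[...,2]<.012)
print("scoop floor",plane(W,m))
w=(abs(W[...,0]-.578)<.1)&(abs(W[...,1]-.08)<.03); print("bench",plane(W,w))
import tray; W=tray.W
p=(abs(W[...,0]-.500)<.018)&(abs(W[...,1]+.2515)<.018); print("plate",plane(W,p))
hsv=tray.hsv; g=(W[...,2]>.0185)&(abs(W[...,0]-.5)<.035)&(abs(W[...,1]+.2515)<.035)
c=(hsv[...,2]>135)&(abs(W[...,0]-.5)<.035)&(abs(W[...,1]+.2515)<.035); print("plate bright",maskrect(tray.im,c,.022)); 
d=(hsv[...,2]<100)&(abs(W[...,0]-.5)<.035)&(abs(W[...,1]+.2515)<.035); print(maskrect(tray.im,cv2.dilate(d.astype(np.uint8),np.ones((3,3))),.016))
b=(W[...,2]>.1)&(W[...,1]>.4)&(W[...,1]<.55)&(abs(W[...,0]-.587)<.1); print("bottle",np.nanmean(W[b],0).round(4),b.sum())
E
```

```text
time_s: 26.0
tool_pos: [0.4768, -0.0153, 0.02]
eef_rot: [-3.14, -0.06, -0.003]
ft_force: [-4.5, -0.6, 11.4]
gripper_width: 0.0148
time_s: 27.2
tool_pos: [0.4764, -0.0153, 0.159]
eef_rot: [-3.139, -0.061, -0.003]
ft_force: [-0.9, -0.3, -0.4]
gripper_width: 0.0852
27.2 [ 0.4764 -0.0153  0.159 ] [[0.999, 0.039, 0.002], [0.039, -0.999, 0.002], [0.002, -0.002, -1.0]] [-0.9 -0.3 -0.4] 0.0852
scoop floor slope x -0.0181 y -0.0005, z 1.48 mm, n 3405
bench slope x 0.0003 y -0.0003, z -0.32 mm, n 10015
tray raised px 357 ~nuts 9.4
bin raised px 98 ~nuts 2.6
plate slope x -0.0004 y 0.0259, z 22.55 mm, n 100
plate bright (array([ 503.1, -249.5]), array([49. , 51.1]), 4.2, 'mean', array([ 503.3, -249.8]), np.int32(231))
(array([ 479.6, -232.1]), array([22. , 15.8]), 88.5, 'mean', array([ 479.9, -231.9]), np.int32(36))
bottle [0.5855 0.4668 0.1307] 328
```

```bash
python3 -c "
from station import env
env.job_done()"
```

```text
the job is handed in; nothing more can be done
```

I handed the job in at about 27 s of the 70 s allowed. No verdict is reported, so what follows is from my own checks.

- **Plate:** it lies level in the square recess. Its top stands 6.1 mm above the tray top in the wrist camera, which means it is seated.
- **Nuts:** one scoop pass carried six nuts into the compartment, and the other two are still in the bin. All eight show in the last picture, and the fingers were never near a nut.
- **Scoop:** it is empty, let go and upright on the bench where it first stood. Its floor is about 1.5 mm up (it is 2 mm thick) and the slope reads 0.018 rad, part of it from the bevelled lip.
- **Bystanders:** the bottle has not moved in the depth image. I stayed well away from the tape and wrench but did not measure them again.

**Checks that failed or disagreed**
- **Fingertips:** they sat about 25–29 mm behind the reported TCP, so the first try at the plate closed in the air above it. I allowed for this afterwards.
- **First placing of the plate:** it stopped 3 mm high with up to 31 N on the wrist. I first took this for the recess rim, but it was the fingertips resting on the tray, and releasing the plate dropped it in.
- **Camera offset:** the top camera's x readings came out 3–5 mm lower than the wrist camera's for the plate and recess. The plate's offset inside the recess is therefore inferred from its seated height, which allows at most about 2.8 mm.
- **Nut count from depth:** it read about 9.4 in the tray and 2.6 in the bin, so I relied on the picture instead.

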